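# Lock the cover latch of a push-button box with a screwdriver

## Task

The cover of the grey push-button box on the desk is not locked. Take the screwdriver out of its stand, seat its blade in the slot of the box's spring-loaded latch, and, keeping a gentle push on it, turn the latch clockwise as far as it goes, so that it springs back up locked; do not ram the latch down or force it where it is blocked. Then put the screwdriver back into its stand, upright and fully home, without touching the box with the robot's hand or disturbing the other things.

Things in the scene. Friction and masses are not known exactly. Their poses are not given: they have to be found in the camera images.
- box: Fixed grey steel push-button box, 136 x 176 x 70 mm (x, y, z) on the desk; origin at the centre of its underside, z up. Five push buttons stand 10 mm above the lid on the half with positive y; the round latch is on the other half. Hand and arm must not touch the box; push on it with the screwdriver only, about 15 N.
- latch_axis (a point): Point on the lid (70 mm above the desk) on the latch's vertical axis, at x 0, y -42 mm of the box; axes of the box. A 40 mm aluminium collar rises 10 to 26 mm above this point (differs from box to box, not measured). In it is the latch head, a 22 mm square steel boss, top 6 mm above the collar, with a central slot 12 x 4 mm, 5 mm deep, closed at its ends, mouth chamfered 1.5 mm.
- latch (a joint): Turn of the latch, rad, clockwise from above: 0 unlocked (slot along box x), stop at 1.5; at q the slot lies along box x turned clockwise by q. Starts at 0 to 0.12. A bayonet: blocked from about 0.2 on unless pushed in over 2.5 mm; pushed in 3 to 3.7 mm it turns easily (about 0.05 N m) to the stop; beyond 1.35 it springs up when let go, locked. The blade has about 0.2 rad of play in the slot.
- latch_push (a joint): How far the latch head is pushed down against its spring, m; 0 is up. Needs 2 N to start, then 4 N more per mm (12 N at 2.5 mm, 15 N at 3.25 mm). More than 4 mm (18 N) breaks the catch. If the turn is blocked, do not force it: it needs more push, or the blade is not in the slot.
- driver_grip (a point): Centre of the screwdriver's handle: black, square, 22 x 22 mm, 75 mm long. Axes: z along the tool from tip to handle, x along the blade's width; the handle's flats face x and y. The screwdriver (about 90 g) stands upright in its stand, the handle's lower end, 37.5 mm below this point, resting on the stand's top.
- driver_tip (a point): Middle of the end of the screwdriver's blade, 97.5 mm from the handle's centre along the tool's axis (60 mm below the handle's lower end). Blade 10 mm wide (along x) and 2.5 mm thick (along y), 15 mm long, on a round shank of 8 mm. Axes as for the handle.
- stand: Fixed grey plastic block, 70 x 70 x 66 mm, origin at the centre of its underside, with a vertical through hole of 16 mm in the middle of its top, the mouth chamfered by 3 mm. Home for the screwdriver: in the hole, handle's lower end resting on the top, so that the tip is 6 mm above the desk; its turn about its axis does not matter.
- phone: Bystander: flat black phone, 72 x 148 x 9 mm, lying on the desk; origin under its centre. Leave alone.
- bolt: Bystander: steel bolt standing on its head, 36 mm high, 19 mm across, near the stand; origin under its centre. Leave alone.
- spray: Bystander: clear bottle with white cap, 36 mm across, 100 mm high, upright; origin under its centre. Leave alone.
- stapler: Bystander: black block-shaped stapler, 35 x 110 x 40 mm; origin under its centre. Leave alone.
- counter: Bystander: small grey hand counter, 30 x 55 x 14 mm, lying near the box; origin under its centre. Leave alone.
Not all that is in view belongs to the job. There is more than one size of the box; the one meant has the size given above.

How it is judged:
On the way, in this order (a step that is already met when the one before it is completed fails the run):
1. the screwdriver is lifted out of its stand (z of driver_tip in the frame of stand above 0.07 m), for 0.1 s.
2. the latch is pushed in and partly turned by the screwdriver (value of joint latch_push above 0.002 m and value of joint latch above 0.4 rad and contact force between driver and box above 2 N), for 0.1 s.
3. the latch is turned to its end and has sprung up locked (value of joint latch above 1.27 rad and value of joint latch_push below 0.0012 m), for 0.2 s.
At the end, for the whole second after the job is handed in: The latch is turned clockwise beyond 1.27 rad and has sprung back up (pushed in less than 1.2 mm); the screwdriver stands released and at rest in the stand's hole, tip within 8 mm of the hole's axis and no more than 10 mm above the desk (handle resting on the stand), tilted less than 0.12 rad (all of step 3 and horizontal distance between driver_tip and stand below 0.008 m and z of driver_tip in the frame of stand below 0.01 m and angle between driver_grip's own z axis and vertical below 0.12 rad and linear speed of driver below 0.02 m/s); the robot touches nothing.
It fails at once if the latch is pushed in by more than 4 mm (18 N) (value of joint latch_push above 0.004 m).
It fails at once if the screwdriver is rammed or forced hard against the box (contact force between driver and box above 45 N).
It fails at once if the hand or arm touches the box (contact force between any of the fingers, the arm and box above 2 N).
It fails at once if a bystander is moved by more than 30 mm (distance of any of phone, bolt, spray, stapler, counter from where it was at the start of the episode above 0.03 m).
It also fails if it takes over 67 s, if anything falls off the work surface, if the arm or the gripper's body presses on something with over 40 N, if the wrist force passes 120 N, or if a joint passes its speed limit or range.

## Robot

A 6-joint arm with a two-finger parallel gripper is mounted at the origin on the work surface. World frame = base frame: x ahead of the robot, y to its left, z up, the work surface at z = 0. Lengths are in m, angles in rad, forces in N, time in s.
With the tool pointing down it reaches from about 0.25 to 0.775 m from the base axis. Payload 4 kg.
Tool frame: the origin (TCP) lies between the finger pads; the fingertips stand 19 mm ahead of it and the grasp point (between the pads) is the TCP (robot.tip_reach is the y of the fingertips in the tool frame, in m); y points along the fingers, x is the direction in which the jaws open and shut, and the axes are right-handed (so a half turn about y gives the same grasp; the last joint's range is limited). The gripper opens to 94 mm and grips with 3 to 60 N. Pads are 16 mm wide; open, the fingers measure 119 mm over their backs; the gripper's body (75 mm by 177 mm) begins 78 mm behind the grasp point.
Start: joints at [1.179, 0.087, 1.371, -0, 1.684, -0.103], TCP at [0.157, 0.527, 0.225] pointing down, gripper open.
Joint ranges: [-3.1, 3.1], [-0.76, 2.03], [0.27, 2.55], [-1.08, 4.22], [0.17, 2.65], [-2.57, 2.57]. Speed limits (rad/s): [2.79, 2.79, 3.14, 3.14, 3.14, 3.14].

## Interface

Orientations are given as [roll, pitch, yaw] about the fixed x, y, z axes, in that order (R = Rz(yaw) Ry(pitch) Rx(roll)).
In Python, from bench import robot, imaging, order gives the robot as it stands.
- The arm moves only by the tool send_rows, never from a script. Its argument "moves" is text: rows parted by semicolons, each of 5 numbers parted by spaces: the gripper's target within -1 to 1 (shut at 1, half-way at 0, fully open at -1), then the shift along the tool's x, y, z in m, then the turn about the tool's y in degrees. In form: fingers tx ty tz roll; .... A call has exactly 10 rows; each row shifts and turns the commanded pose from where the row before left it, along the tool's axes as they then stand; what a row does not reach is not made up. A row lasts 1/12 s, in which the tool goes at most 41.7 mm and 7.16 degrees, less where a joint would pass 70% of its speed; a pose out of reach is approached as far as the arm can. A call with a gripper value outside its range is refused whole. The fingers move at their own pace and stop on an object; the grip force is fixed at half the most. Time passes only in rows, so rows that do not move let the fingers close, or fill a call up. It gives the time, the measured TCP pose, the force and the opening at its end, in the units of the state.
- robot.get_obs(): the state, without advancing time (a new reading comes with each control period).
- imaging.snapshot(name): name is "scene" or "top"; returns a dict with "image" (400x640x3 uint8, red, green, blue), "mtx" (3x3 intrinsics, pixels), "R" (3x3) and "t" (3): a world point X has camera coordinates R X + t. Camera axes: x right, y down, z forward; pixel columns grow to the right and rows downward; lengths in m; the calibration is good to about 2 mm. A picture is of the moment at which its call begins. There is no depth.
- order.close_job(): hands the job in, once; it reports no verdict.
Trained networks look in a picture, given as the dict that the camera call returned (one of the last four; its "shot" number tells which), for a name from the list of things; names that differ only in an ending like _2 or _b are one class to them, and where a whole thing is asked for, a point or a joint stands for the part that bears it (a point fixed in the world has none). Each returns a list of dicts, best first, with "conf" (0 to 1); they miss things now and then, are a little off and sometimes report something else, mostly with a low value. They report only what shows in the picture. A call takes as long as a camera call. They do not tell look-alikes from the thing itself.
- imaging.recognise(picture, target): "centre" ([column, row] in pixels, amid what is visible of it).
- imaging.landmark_of(picture, target): "centre" ([column, row] in pixels: a listed point, or the origin of a listed thing).
The state is a dict: "time": time; "joint_positions": joint angles; "qvel": joint speeds; "joint_torque": joint torques, N m; "tool_pos": TCP position; "ee_rot": TCP orientation; "wrist_force": force on the tool from outside, world axes, zero at the start; "wrist_torque": the same for the moment, N m; "width": finger opening in m.
Only numpy, scipy, OpenCV 4.12 (cv2) and the standard library are available. Lean on these libraries where they do the work, as an engineer would, in place of code of your own. Each camera call takes 0.05 s, during which the arm holds its last target.

## Working session

There is one attempt and no reset: what is moved stays moved. The work goes in short steps, Python scripts to look and compute and a tool call to move; the robot and the scene stay as the last step left them, time stands still between calls to the robot, and variables do not carry over. Pictures are saved under pics/ and viewed, and the job is handed in when it is done.

Besides the shell and the picture viewer there is one more tool, called after "Request:" as name(argument=value, ...) on one line, values as JSON. send_rows: Moves the arm, as the interface text tells. Its arguments: {"type":"object","properties":{"moves":{"type":"string"}},"required":["moves"]}

```bash
ls; mkdir -p pics
python3 - <<'E'
from bench import robot, imaging, order
import cv2, json
o=robot.get_obs()
print(o['time'],o['tool_pos'],o['ee_rot'],o['width'],o['wrist_force'], getattr(robot,'tip_reach',None))
for n in ['scene','top']:
    s=imaging.snapshot(n)
    cv2.imwrite(f'pics/{n}0.png',s['image'][:,:,::-1])
    print(n,s['mtx'].tolist(),s['R'].tolist(),s['t'].tolist())
    for t in ['box','latch_axis','latch','driver_grip','driver_tip','stand','phone','bolt','spray','stapler','counter']:
        try: print(t,'L',[(r['centre'],round(r['conf'],2)) for r in imaging.landmark_of(s,t)][:4])
        except Exception as e: print(t,e)
E
```

```text
pics
0.0 [0.15645639 0.52677002 0.2233503 ] [-1.57059127  0.00212893  1.28204828] 0.09348286075060036 [ 0.38705688 -0.80670524  0.15439724] 0.019
scene [[380.30687952428997, 0.0, 318.9966036735171], [0.0, 380.30687952428997, 200.64454984208888], [0.0, 0.0, 1.0]] [[-0.646155278411802, 0.7631902214761506, 0.004903266640783631], [0.6613375972748577, 0.5631053153010313, -0.49552496033039967], [-0.3809408597292821, -0.31694335412327274, -0.8685798591182075]] [0.3287441820276155, -0.2840870662430938, 1.057213163138226]
box L [([376.8, 292.1], 0.7), ([481.1, 205.2], 0.67), ([368.2, 261.8], 0.61)]
latch_axis L [([370.9, 263.1], 0.85), ([483.9, 160.7], 0.75)]
latch it knows: bolt, box, counter, driver_grip, driver_tip, latch_axis, phone, spray, stand, stapler
driver_grip L [([268.8, 153.2], 0.77)]
driver_tip L []
stand L []
phone L [([250.6, 295.8], 0.79)]
bolt L [([248.5, 194.2], 0.39)]
spray L [([181.4, 223.1], 0.86)]
stapler L [([337.3, 367.5], 0.91)]
counter L [([418.5, 271.8], 0.84)]
top [[405.2135170421572, 0.0, 318.29712743731704], [0.0, 405.2135170421572, 199.33614564053312], [0.0, 0.0, 1.0]] [[0.021902811526447526, -0.9992643483363466, 0.031480612941520755], [-0.9860019527055016, -0.026796578320077032, -0.16456637764523552], [0.1652888868259909, -0.02743547947955179, -0.9858635191331264]] [-0.0258348148984856, 0.4985719221433247, 0.9767055124628753]
box L [([240.0, 183.1], 0.75), ([207.0, 309.5], 0.72), ([386.2, 200.4], 0.58)]
latch_axis L [([254.6, 183.3], 0.65)]
latch it knows: bolt, box, counter, driver_grip, driver_tip, latch_axis, phone, spray, stand, stapler
driver_grip L [([382.8, 201.5], 0.7)]
driver_tip L [([379.4, 208.4], 0.17)]
stand L [([380.3, 207.3], 0.57)]
phone L [([315.7, 119.4], 0.76)]
bolt L [([378.8, 185.0], 0.62)]
spray L []
stapler L [([233.8, 120.8], 0.62)]
counter L [([225.0, 219.6], 0.79)]
```

View pics/scene0.png

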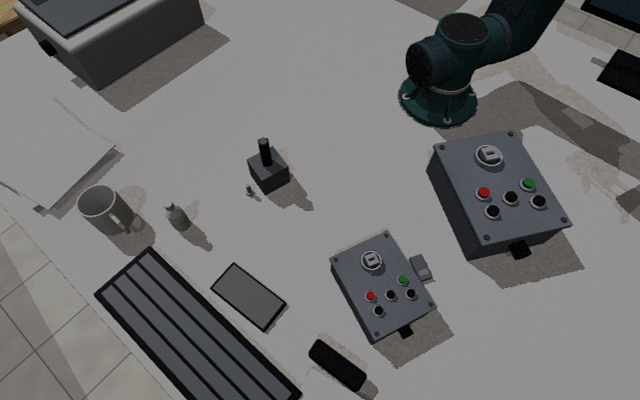

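View pics/top0.png

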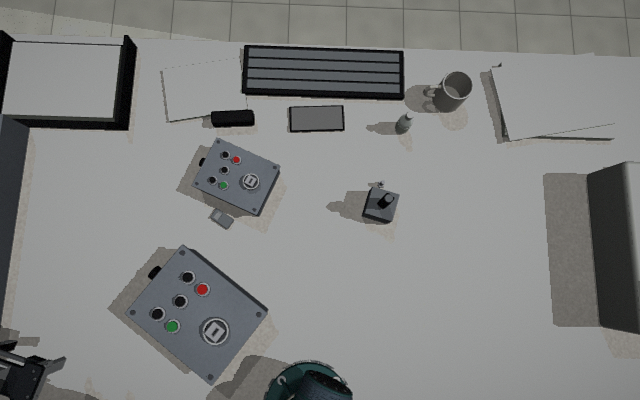

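The scene picture shows two button boxes: one small, lid around (382,285), and one large, lid around (498,195). It also shows the screwdriver in its stand at (266,165) and the bolt at (250,190). In the top picture the boxes are at (237,178) and (195,315), the driver at (385,200). Next I measure both boxes and take close crops.

```bash
cat > h.py <<'E'
import numpy as np, cv2
from bench import robot, imaging, order
def ray(s,p):
    K=np.array(s['mtx']);R=np.array(s['R']);t=np.array(s['t'])
    c=-R.T@t; d=R.T@np.linalg.inv(K)@np.array([p[0],p[1],1.]); return c,d
def onz(s,p,z):
    c,d=ray(s,p); return c+d*(z-c[2])/d[2]
def proj(s,X):
    K=np.array(s['mtx']);X=np.atleast_2d(X); q=(K@(np.array(s['R'])@X.T+np.array(s['t'])[:,None])); return (q[:2]/q[2]).T
def tri(ss,ps):
    A=np.zeros((3,3));b=np.zeros(3)
    for s,p in zip(ss,ps):
        c,d=ray(s,p);d=d/np.linalg.norm(d);M=np.eye(3)-np.outer(d,d);A+=M;b+=M@c
    return np.linalg.solve(A,b)
def crop(s,x0,y0,w,h,f,name):
    im=s['image'][y0:y0+h,x0:x0+w,::-1]; cv2.imwrite(name,cv2.resize(im,None,fx=f,fy=f,interpolation=cv2.INTER_CUBIC))
E
python3 - <<'E'
from h import *
import pickle
a=imaging.snapshot('scene');b=imaging.snapshot('top')
pickle.dump((a,b),open('s0.pkl','wb'))
crop(a,320,225,130,125,6,'pics/c1.png');crop(b,180,125,120,100,6,'pics/c2.png')
crop(a,230,125,80,75,8,'pics/c3.png');crop(b,345,170,80,65,8,'pics/c4.png')
for nm,cs,z in [('small',[(217,137),(279,167),(258,215),(193,184)],.07),('large',[(183,246),(268,311),(210,383),(126,313)],.1)]:
    P=np.array([onz(b,c,z) for c in cs]); print(nm,P.round(3).tolist(),[np.linalg.norm(P[i]-P[(i+1)%4]).round(3) for i in range(4)])
print(tri((a,b),([370.9,263.1],[254.6,183.3])), tri((a,b),([268.8,153.2],[382.8,201.5])))
E
```

```text
small [[0.645, 0.243, 0.07], [0.573, 0.086, 0.07], [0.452, 0.132, 0.07], [0.524, 0.293, 0.07]] [np.float64(0.172), np.float64(0.129), np.float64(0.176), np.float64(0.131)]
large [[0.372, 0.297, 0.1], [0.231, 0.096, 0.1], [0.076, 0.216, 0.1], [0.221, 0.411, 0.1]] [np.float64(0.245), np.float64(0.196), np.float64(0.243), np.float64(0.19)]
[0.531194   0.14936285 0.05580522] [ 0.48748162 -0.16440401  0.10131641]
```

View pics/c1.png

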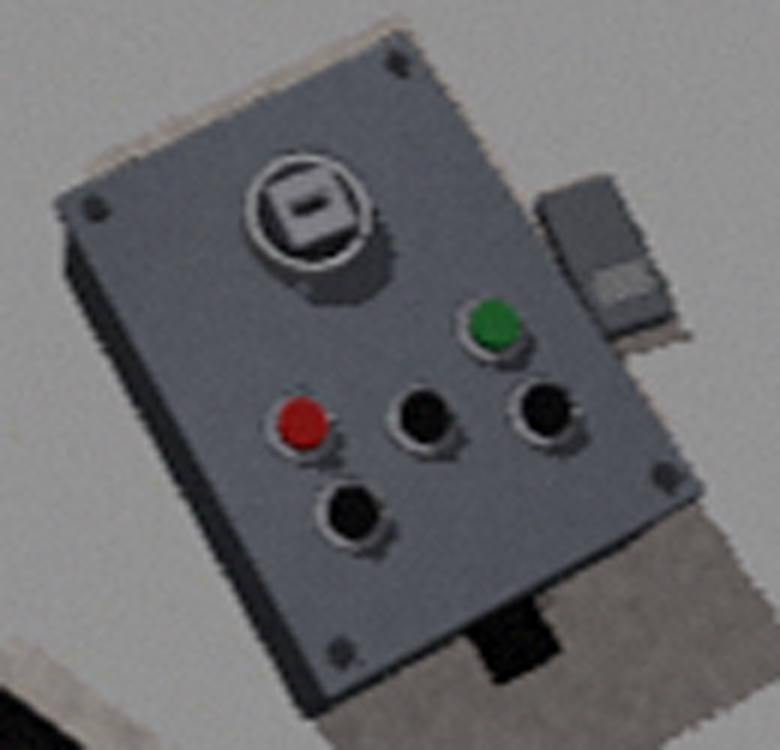

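View pics/c2.png

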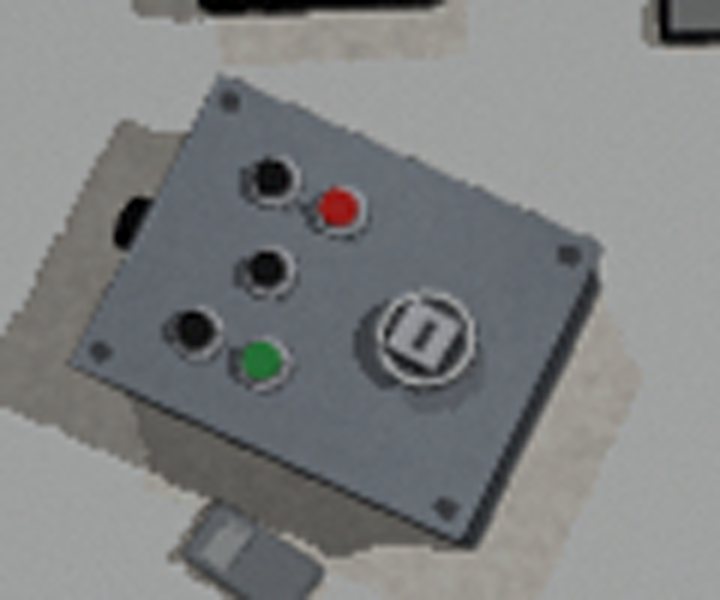

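View pics/c3.png

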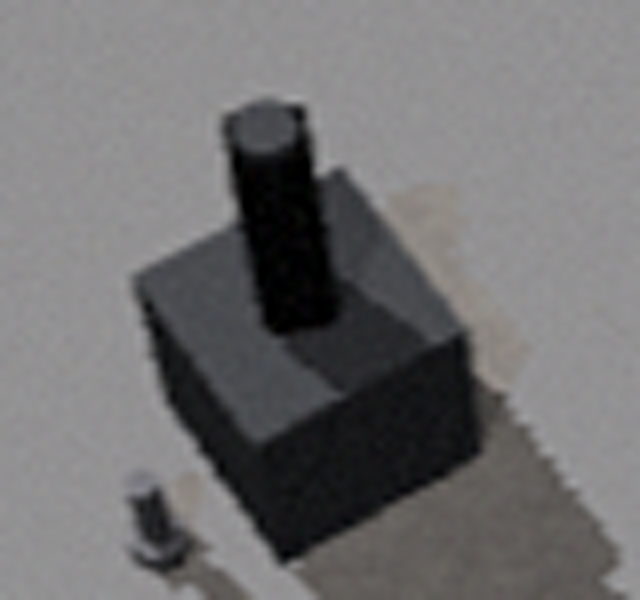

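View pics/c4.png

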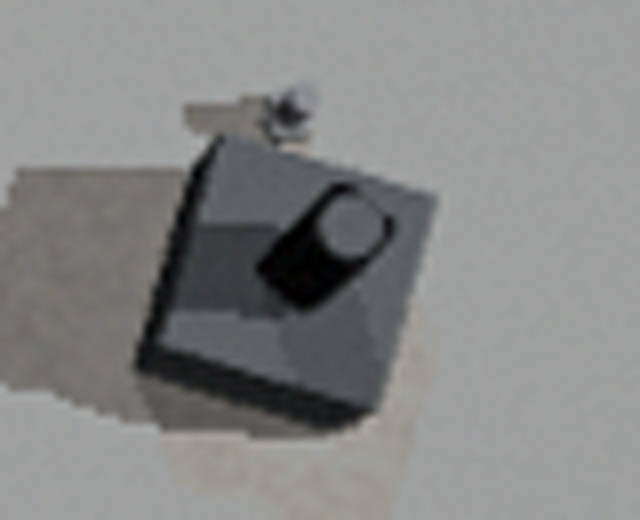

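What could be mistaken for the target: the small box, top (237,178), has a lid of about 0.13 x 0.175 m. The large box, top (195,315), measures about 0.19 x 0.245 m. By the given size the small one is meant, and the close crop shows its unlocked latch at scene (372,260). There is only one screwdriver, at top (385,200). Next I fit the poses precisely.

```bash
cat > fit.py <<'E'
from h import *
import pickle
from scipy.optimize import least_squares, minimize
a,b=pickle.load(open('s0.pkl','rb'))
def u(p,x0,y0,f): return ((p[0]+.5)/f-.5+x0,(p[1]+.5)/f-.5+y0)
# lid corners order in box frame (x,y): 
A=[u(p,320,225,6) for p in [(400,28),(60,200),(315,705),(702,492)]]
B=[u(p,180,125,6) for p in [(467,545),(600,247),(222,77),(75,362)]]
# scene: top corner,left corner are latch side(y-). identify: in top image latch side corners: (467,545) and (600,247)
def res(p,ims=((a,A),(b,B)),full=False):
    x,y,w=p[:3];c,s=np.cos(w),np.sin(w)
    out=[]
    L=[(sx*.068,sy*.088) for sx,sy in [(1,-1),(-1,-1),(-1,1),(1,1)]]
    for s_,pts in ims:
        X=np.array([[x+c*l[0]-s*l[1],y+s*l[0]+c*l[1],.07] for l in L])
        out.append(proj(s_,X)-np.array(pts))
    return np.concatenate(out).ravel()
# top view: +y end towards left-up; positive world y=left. try initial yaws
for ims,n in [(((a,A),(b,B)),'both'),(((a,A),),'scene'),(((b,B),),'top')]:
  best=min((least_squares(res,[.55,.19,w],args=(ims,)) for w in np.arange(-3,3.2,.5)),key=lambda r:r.cost)
  x,y,w=best.x; c,s=np.cos(w),np.sin(w)
  print(n,best.x.round(4),best.cost.round(2),'latch',(x+s*.042).round(4),(y-c*.042).round(4)); print(best.fun.reshape(-1,2).round(1).tolist())
# latch collar & slot
ca=u((309,212),320,225,6);cb=u((427,338),180,125,6)
print('collar tri',tri((a,b),(ca,cb)))
sa=u((309,208),320,225,6);sb=u((424,335),180,125,6)
print('slot tri',tri((a,b),(sa,sb)))
# driver silhouette
def mask(s_): return (s_['image'].max(2)<28)
for s_ in (a,b): print(s_['image'].max(2)[150:160,264:270].mean() if s_ is a else s_['image'].max(2)[200:206,380:386].mean())
E
python3 fit.py
```

```text
both [ 0.5475  0.1881 -0.2838] 15342.09 latch 0.5357 0.1478
[[-60.3, 31.5], [51.1, -31.6], [66.8, -44.8], [-55.0, 32.8], [22.4, -54.5], [-17.6, 47.1], [-23.5, 53.5], [20.3, -45.3]]
scene [ 0.5453  0.188  -0.2611] 9403.07 latch 0.5344 0.1474
[[-60.0, 31.8], [50.5, -32.4], [67.6, -47.0], [-52.9, 31.8]]
top [ 0.5509  0.1884 -0.324 ] 5930.27 latch 0.5375 0.1485
[[22.9, -54.2], [-19.2, 46.7], [-24.0, 50.4], [21.8, -47.6]]
collar tri [0.53336148 0.15225915 0.08005393]
slot tri [0.53380481 0.15245912 0.08453926]
4.5
6.083333333333333
```

```bash
sed -i 's/\[(400,28),(60,200),(315,705),(702,492)\]/[(60,200),(400,28),(702,492),(315,705)]/; s/\[(467,545),(600,247),(222,77),(75,362)\]/[(600,247),(467,545),(75,362),(222,77)]/' fit.py
cat >> fit.py <<'E'
def dmask(s_,x0,y0,w,h,thr):
    m=np.zeros(s_['image'].shape[:2],np.uint8); m[y0:y0+h,x0:x0+w]=s_['image'][y0:y0+h,x0:x0+w].max(2)<thr; return m
# silhouettes by hull in 8x upsampled crops
def sil(s_,X,x0,y0,w,h,f=8):
    p=(proj(s_,X)-[x0,y0]+.5)*f-.5
    m=np.zeros((h*f,w*f),np.uint8); cv2.fillConvexPoly(m,cv2.convexHull(np.round(p*16).astype(np.int32)),1,shift=4); return m
def prism(x,y,w,hx,hy,z0,z1):
    c,s=np.cos(w),np.sin(w)
    return np.array([[x+c*i*hx-s*j*hy,y+s*i*hx+c*j*hy,z] for i in(-1,1) for j in(-1,1) for z in(z0,z1)])
rois={'a':(a,230,125,80,75),'b':(b,345,170,80,65)}
T={}
for k,(s_,x0,y0,w,h) in rois.items():
    im=cv2.resize(s_['image'][y0:y0+h,x0:x0+w],None,fx=8,fy=8,interpolation=cv2.INTER_CUBIC).max(2).astype(float)
    T[k]=im
# edge-based: mean outward gradient along hull
def score(X,ks,inside=None):
    tot=0
    for k in ks:
        s_,x0,y0,w,h=rois[k]; m=sil(s_,X,x0,y0,w,h); ker=np.ones((3,3),np.uint8)
        o=cv2.dilate(m,ker,iterations=8)-cv2.dilate(m,ker,iterations=2); i=cv2.erode(m,ker,iterations=2)-cv2.erode(m,ker,iterations=8)
        bl=T[k]
        tot+=np.median(0) + np.clip(bl[o>0],0,60).mean()-np.clip(bl[i>0],0,60).mean()
    return tot
from scipy.optimize import differential_evolution
for ks in (('a','b'),('a',),('b',)):
    r=differential_evolution(lambda p:-score(prism(*p,.011,.011,.066,.141),ks),[(.46,.52),(-.19,-.14),(-.8,.8)],seed=1,maxiter=40,tol=1e-6)
    print('driver',ks,r.x.round(4),-r.fun)
    r=differential_evolution(lambda p:-score(prism(*p,.035,.035,.0,.066),ks),[(.45,.53),(-.20,-.13),(-.8,.8)],seed=1,maxiter=40,tol=1e-6)
    print('stand',ks,r.x.round(4),-r.fun)
E
python3 fit.py
```

```text
both [ 0.551   0.19   -0.4053] 9.72 latch 0.5344 0.1514
[[-1.5, -1.3], [0.8, -0.4], [0.5, -0.5], [1.5, -1.5], [1.0, -1.2], [-1.0, -1.2], [-1.0, -0.7], [-0.1, -1.8]]
scene [ 0.5528  0.1905 -0.4082] 2.91 latch 0.5362 0.152
[[-1.8, -0.6], [0.6, 0.4], [0.2, 0.6], [1.0, -0.5]]
top [0.548  0.1891 5.8839] 1.6 latch 0.5317 0.1504
[[1.2, -0.2], [-0.5, -0.1], [-0.7, 0.8], [-0.1, -0.5]]
collar tri [0.53336148 0.15225915 0.08005393]
slot tri [0.53380481 0.15245912 0.08453926]
4.5
6.083333333333333
driver ('a', 'b') [ 0.4908 -0.1709 -0.6664] 60.781679833499126
stand ('a', 'b') [ 0.4904 -0.1712 -0.2844] 36.88657359298788
driver ('a',) [ 0.4911 -0.1713 -0.6242] 31.30946089751181
stand ('a',) [ 0.4906 -0.1711 -0.2953] 20.585288518589905
driver ('b',) [ 0.4902 -0.1701  0.7914] 33.8828968861024
stand ('b',) [ 0.4907 -0.1714 -0.2758] 16.654785396362485
```

```bash
cat >> fit.py <<'E'
for w in np.arange(-.95,.7,.1): print(round(w,2),[round(score(prism(.4906,-.1711,w,.011,.011,.066,.141),k),1) for k in 'ab'])
for k,n in (('a','pics/o1.png'),('b','pics/o2.png')):
    s_,x0,y0,w,h=rois[k]; im=cv2.resize(s_['image'][y0:y0+h,x0:x0+w,::-1],None,fx=8,fy=8,interpolation=cv2.INTER_CUBIC)
    for X,col in ((prism(.4906,-.1711,-.67,.011,.011,.066,.141),(0,0,255)),(prism(.4905,-.1712,-.285,.035,.035,0,.066),(0,255,0))):
        for i in range(8):
            for j in range(i):
                if bin(i^j).count('1')==1:
                    p=((proj(s_,X[[i,j]])-[x0,y0]+.5)*8-.5).round().astype(int); cv2.line(im,tuple(map(int,p[0])),tuple(map(int,p[1])),col,1)
    cv2.imwrite(n,im)
m=np.hstack([cv2.imread('pics/o1.png')[:520],cv2.imread('pics/o2.png')]); cv2.imwrite('pics/o12.png',cv2.resize(m,None,fx=.62,fy=.62,interpolation=cv2.INTER_AREA))
E
python3 fit.py | tail -17
```

```text
-0.95 [np.float64(7.5), np.float64(29.0)]
-0.85 [np.float64(11.9), np.float64(31.6)]
-0.75 [np.float64(21.3), np.float64(31.8)]
-0.65 [np.float64(30.6), np.float64(28.3)]
-0.55 [np.float64(24.6), np.float64(22.4)]
-0.45 [np.float64(16.8), np.float64(18.2)]
-0.35 [np.float64(11.9), np.float64(14.9)]
-0.25 [np.float64(9.8), np.float64(13.2)]
-0.15 [np.float64(8.6), np.float64(11.9)]
-0.05 [np.float64(7.9), np.float64(10.9)]
0.05 [np.float64(7.3), np.float64(10.5)]
0.15 [np.float64(6.7), np.float64(11.5)]
0.25 [np.float64(6.3), np.float64(13.1)]
0.35 [np.float64(6.1), np.float64(16.0)]
0.45 [np.float64(6.0), np.float64(20.0)]
0.55 [np.float64(6.4), np.float64(25.1)]
0.65 [np.float64(8.3), np.float64(29.7)]
```

View pics/o12.png

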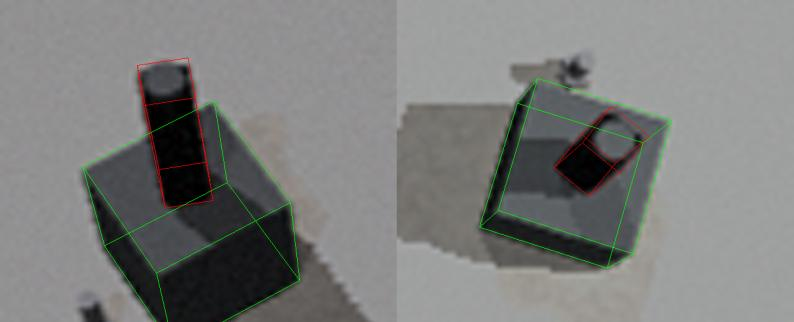

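Request:
send_rows(moves="-1 -0.0287 0 -0.026 0; -1 -0.0287 0 -0.026 0; -1 -0.0287 0 -0.026 0; -1 -0.0287 0 -0.026 0; -1 -0.0287 0 -0.026 0; -1 -0.0287 0 -0.026 0; -1 -0.0287 0 -0.026 0; -1 -0.0287 0 -0.026 0; -1 -0.0287 0 -0.026 0; -1 -0.0287 0 -0.026 0")

```text
time: 2.03
tool_pos: [0.3244, 0.1764, 0.2248]
ee_rot: [-1.572, -0.001, 1.283]
wrist_force: [0.5, 1.1, 0.3]
width: 0.0939
```

```bash
cat > plan.py <<'E'
import sys; from h import *
# usage: plan.py x y z yaw
o=robot.get_obs(); p=np.array(o['tool_pos']); r=o['ee_rot']; w=r[2]
print('t',round(o['time'],2),'p',p.round(4),'rpy',np.round(r,4),'q6',round(o['joint_positions'][5],3),'F',np.round(o['wrist_force'],1),'T',np.round(o['wrist_torque'],2),'w',round(o['width'],4))
if len(sys.argv)>1:
    g=np.array(list(map(float,sys.argv[1:4]))); d=g-p
    tx=d[0]*np.cos(w)+d[1]*np.sin(w); tz=-d[0]*np.sin(w)+d[1]*np.cos(w)
    print('tool shift tx %.4f ty %.4f tz %.4f  norm %.4f'%(tx,-d[2],tz,np.linalg.norm(d)))
    if len(sys.argv)>4: print('roll deg %.2f'%np.degrees(w-float(sys.argv[4])))
E
python3 plan.py .4906 -.1711 .2 .89
```

```text
t 2.03 p [0.3244 0.1764 0.2248] rpy [-1.5720e+00 -1.0000e-03  1.2826e+00] q6 -0.938 F [0.5 1.1 0.3] T [ 0.06 -0.06  0.03] w 0.0939
tool shift tx -0.2859 ty 0.0248 tz -0.2581  norm 0.3860
roll deg 22.49
```

Request:
send_rows(moves="-1 -0.0286 0.0025 -0.0258 0; -1 -0.0286 0.0025 -0.0258 0; -1 -0.0286 0.0025 -0.0258 0; -1 -0.0286 0.0025 -0.0258 0; -1 -0.0286 0.0025 -0.0258 0; -1 -0.0286 0.0025 -0.0258 0; -1 -0.0286 0.0025 -0.0258 0; -1 -0.0286 0.0025 -0.0258 0; -1 -0.0286 0.0025 -0.0258 0; -1 -0.0286 0.0025 -0.0258 0")

```text
time: 2.87
tool_pos: [0.4905, -0.1716, 0.1994]
ee_rot: [-1.571, -0.0, 1.281]
wrist_force: [0.4, 0.7, 0.0]
width: 0.0938
```

Request:
send_rows(moves="-1 0 0 0 5.6; -1 0 0 0 5.6; -1 0 0 0 5.6; -1 0 0 0 5.7; -1 0 0 0 0; -1 0 0 0 0; -1 0 0 0 0; -1 0 0 0 0; -1 0 0 0 0; -1 0 0 0 0")

```text
time: 3.7
tool_pos: [0.49, -0.1695, 0.1995]
ee_rot: [-1.571, -0.0, 0.89]
wrist_force: [0.5, 0.1, 0.0]
width: 0.0938
```

```bash
python3 plan.py .4906 -.1711 .1035 .89
python3 - <<'E'
from h import *
import pickle
a=imaging.snapshot('scene');b=imaging.snapshot('top');pickle.dump((a,b),open('s1.pkl','wb'))
crop(a,200,60,140,140,4,'pics/d1.png');crop(b,320,140,120,100,5,'pics/d2.png')
E
```

```text
t 3.7 p [ 0.49   -0.1695  0.1995] rpy [-1.5709e+00 -1.0000e-04  8.9000e-01] q6 -1.332 F [0.5 0.1 0. ] T [-0.03 -0.01  0.04] w 0.0938
tool shift tx -0.0009 ty 0.0960 tz -0.0015  norm 0.0960
roll deg 0.00
```

View pics/d1.png

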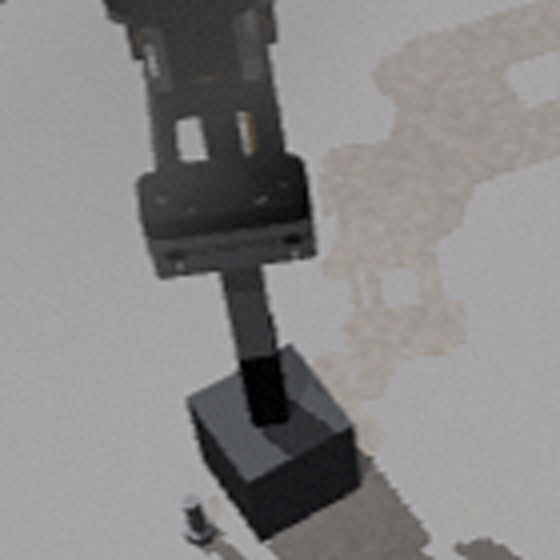

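View pics/d2.png

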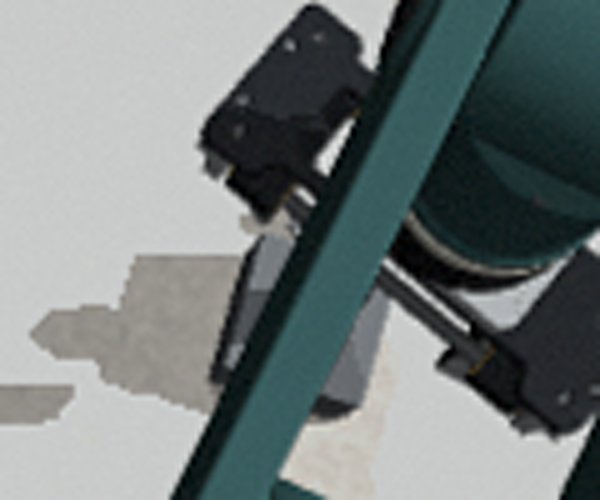

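Request:
send_rows(moves="-1 -0.001 0 -0.0015 0; -1 0 0.02 0 0; -1 0 0.02 0 0; -1 0 0.02 0 0; -1 0 0.015 0 0; -1 0 0.011 0 0; -1 0 0.01 0 0; -1 0 0 0 0; -1 0 0 0 0; -1 0 0 0 0")

```text
time: 4.63
tool_pos: [0.4912, -0.1716, 0.1046]
ee_rot: [-1.573, -0.001, 0.889]
wrist_force: [0.4, -0.5, 0.2]
width: 0.0941
```

```bash
python3 plan.py .4906 -.1711 .1035 .89
```

```text
t 4.63 p [ 0.4912 -0.1716  0.1046] rpy [-1.5727e+00 -6.0000e-04  8.8930e-01] q6 -1.334 F [ 0.4 -0.5  0.2] T [ 0.01 -0.07 -0.02] w 0.0941
tool shift tx -0.0000 ty 0.0011 tz 0.0008  norm 0.0013
roll deg -0.04
```

Request:
send_rows(moves="1 0 0 0 0; 1 0 0 0 0; 1 0 0 0 0; 1 0 0 0 0; 1 0 0 0 0; 1 0 0 0 0; 1 0 0 0 0; 1 0 0 0 0; 1 0 0 0 0; 1 0 0 0 0")

```text
time: 5.47
tool_pos: [0.4905, -0.1713, 0.1034]
ee_rot: [-1.571, -0.0, 0.889]
wrist_force: [-0.3, -0.1, 0.9]
width: 0.031
```

Request:
send_rows(moves="1 0 -0.004 0 0; 1 0 -0.01 0 0; 1 0 -0.015 0 0; 1 0 -0.02 0 0; 1 0 -0.02 0 0; 1 0 -0.02 0 0; 1 0 -0.02 0 0; 1 0 -0.015 0 0; 1 0 0 0 0; 1 0 0 0 0")

```text
time: 6.3
tool_pos: [0.491, -0.1715, 0.2288]
ee_rot: [-1.573, -0.001, 0.889]
wrist_force: [-0.1, -0.2, -0.5]
width: 0.0217
```

```bash
python3 plan.py
python3 - <<'E'
from h import *
import pickle
a=imaging.snapshot('scene');b=imaging.snapshot('top');pickle.dump((a,b),open('s2.pkl','wb'))
p=np.array(robot.get_obs()['tool_pos']); q=proj(a,[p,p-[0,0,.0975]])[:]; print(q)
for t in ('driver_tip','driver_grip'): print(t,[(r['centre'],round(r['conf'],2)) for r in imaging.landmark_of(a,t)])
crop(a,int(q[1,0])-40,int(q[1,1])-70,80,100,6,'pics/e1.png')
E
```

```text
t 6.3 p [ 0.491  -0.1715  0.2288] rpy [-1.5735e+00 -7.0000e-04  8.8930e-01] q6 -1.334 F [-0.1 -0.2 -0.5] T [-0.02 -0.01  0.01] w 0.0217
[[257.72627666 112.65526439]
 [263.88600834 144.42671674]]
driver_tip [([263.5, 147.4], 0.68)]
driver_grip [([261.1, 109.7], 0.57)]
```

View pics/e1.png

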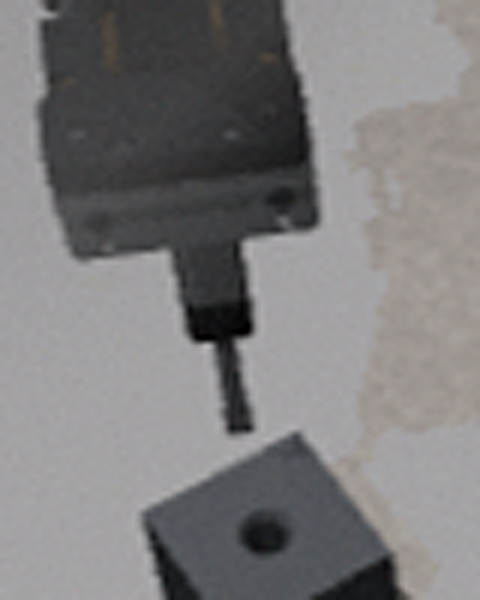

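The crop shows the driver held straight, with the blade's wide face towards the scene camera at about (263,146). So the blade lies along tool z. Next I fit the latch head's height, centre and angle.

```bash
cat > latch.py <<'E'
from h import *
import pickle
from scipy.optimize import differential_evolution
a,b=pickle.load(open('s0.pkl','rb'))
rois=[(a,355,245,35,32),(b,237,167,30,28)]
f=12
U=[cv2.resize(s['image'][y:y+h,x:x+w],None,fx=f,fy=f,interpolation=cv2.INTER_CUBIC).mean(2) for s,x,y,w,h in rois]
def poly(i,X):
    s,x,y,w,h=rois[i]; m=np.zeros((h*f,w*f),np.uint8)
    p=(proj(s,X)-[x,y]+.5)*f-.5
    cv2.fillPoly(m,[np.round(p*16).astype(np.int32)],1,shift=4); return m>0
def rect(x,y,z,w,hx,hy):
    c,s=np.cos(w),np.sin(w); return np.array([[x+c*i*hx-s*j*hy,y+s*i*hx+c*j*hy,z] for i,j in((-1,-1),(1,-1),(1,1),(-1,1))])
th=np.linspace(0,2*np.pi,60,endpoint=False)
def circ(x,y,z,r): return np.c_[x+r*np.cos(th),y+r*np.sin(th),z+0*th]
def score(p,ks=(0,1)):
    x,y,z,w=p; t=0
    for i in ks:
        boss=poly(i,rect(x,y,z,w,.011,.011)); sl=poly(i,rect(x,y,z,w,.006,.002)); slo=poly(i,rect(x,y,z,w,.0085,.0045)) 
        outer=poly(i,circ(x,y,z-.006,.020)); inner=poly(i,circ(x,y,z-.006,.017)); out=poly(i,circ(x,y,z-.006,.023))
        u=U[i]
        t+= u[boss&~slo].mean()*1.0-u[sl].mean() + .5*(u[boss&~slo].mean()-u[inner&~boss].mean()) + .5*(u[outer&~inner&~boss].mean()-u[out&~outer&~boss].mean())
    return t
for ks in ((0,1),(0,),(1,)):
  for zb in ((.086,.102),):
    r=differential_evolution(lambda p:-score(p,ks),[(.52,.55),(.135,.165),zb,(-.9,.1)],seed=2,maxiter=60,tol=1e-7)
    print(ks,r.x.round(4),round(-r.fun,2))
    if len(ks)==2: P=r.x
for z in np.arange(.084,.105,.002):
    r=differential_evolution(lambda p:-score((p[0],p[1],z,p[2])),[(.52,.55),(.135,.165),(-.9,.1)],seed=2,maxiter=30)
    print(round(z,3),r.x.round(4),round(-r.fun,2))
ims=[]
for (s,x,y,w,h) in rois:
    im=cv2.resize(s['image'][y:y+h,x:x+w,::-1],None,fx=f,fy=f,interpolation=cv2.INTER_CUBIC)
    for X in (rect(P[0],P[1],P[2],P[3],.011,.011),rect(P[0],P[1],P[2],P[3],.006,.002),circ(P[0],P[1],P[2]-.006,.02)):
        cv2.polylines(im,[np.round((proj(s,X)-[x,y]+.5)*f-.5).astype(np.int32)],True,(0,0,255),1)
    ims.append(im[:28*f])
cv2.imwrite('pics/latchfit.png',np.hstack(ims))
E
python3 latch.py
```

```text
(0, 1) [ 0.5335  0.1523  0.0869 -0.4823] 259.9
(0,) [ 0.5334  0.1521  0.0863 -0.4738] 135.03
(1,) [ 0.5336  0.1526  0.0867 -0.5001] 127.44
0.084 [ 0.5333  0.1523 -0.4846] 229.65
0.086 [ 0.5335  0.1524 -0.4823] 254.76
0.088 [ 0.5337  0.1523 -0.4756] 256.89
0.09 [ 0.5337  0.1525 -0.4734] 232.88
0.092 [ 0.534   0.1523 -0.4888] 190.3
0.094 [ 0.5343  0.1523 -0.4308] 139.18
0.096 [ 0.5319  0.1519 -0.4257] 103.42
0.098 [ 0.5312  0.1513 -0.4328] 91.11
0.1 [ 0.5246  0.1389 -0.5412] 80.87
0.102 [ 0.5236  0.1387 -0.622 ] 78.94
0.104 [ 0.5298  0.1497 -0.5615] 90.33
```

View pics/latchfit.png

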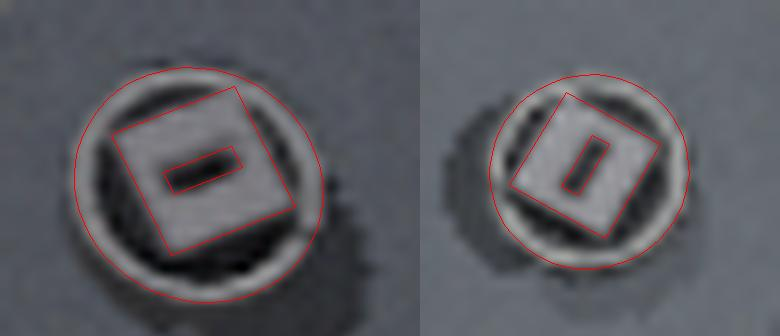

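Request:
send_rows(moves="1 0.015 0 0.009 0; 1 0.03 0 0.0185 0; 1 0.03 0 0.0185 0; 1 0.03 0 0.0185 0; 1 0.03 0 0.0185 0; 1 0.03 0 0.0185 0; 1 0.03 0 0.0185 0; 1 0.03 0 0.0185 0; 1 0.03 0 0.0185 0; 1 0.0232 0 0.0141 0")

```text
time: 7.33
tool_pos: [0.5322, 0.1552, 0.226]
ee_rot: [-1.569, 0.001, 0.891]
wrist_force: [0.3, -0.1, -0.6]
width: 0.0216
```

Request:
send_rows(moves="1 0 0 0 -3.8; 1 0 0 0 -3.8; 1 0 0 0 -3.9; 1 0 0 0 0; 1 0 0 0 0; 1 0 0 0 0; 1 0 0 0 0; 1 0 0 0 0; 1 0 0 0 0; 1 0 0 0 0")

```text
time: 8.17
tool_pos: [0.5329, 0.1525, 0.2275]
ee_rot: [-1.571, -0.0, 1.09]
wrist_force: [-0.5, 0.5, -1.6]
width: 0.0217
```

```bash
python3 plan.py .5335 .1523 .23 1.09
python3 - <<'E'
from h import *
import pickle
a=imaging.snapshot('scene');b=imaging.snapshot('top');pickle.dump((a,b),open('s3.pkl','wb'))
o=robot.get_obs();p=np.array(o['tool_pos'])
for s,n,f in ((a,'g1',7),(b,'g2',7)):
    q=proj(s,[p,p-[0,0,.0975],[.5335,.1523,.0869]]);print(n,q.round(1).tolist())
    for t in ('driver_tip','driver_grip'): print(t,[(np.round(r['centre'],1),round(r['conf'],2)) for r in imaging.landmark_of(s,t)])
    crop(s,int(q[1,0])-40,int(q[1,1])-50,80,80,f,f'pics/{n}.png')
E
```

```text
t 8.17 p [0.5329 0.1525 0.2275] rpy [-1.5709e+00 -2.0000e-04  1.0896e+00] q6 -0.913 F [-0.5  0.5 -1.6] T [-0.05 -0.06 -0.1 ] w 0.0217
tool shift tx 0.0001 ty -0.0025 tz -0.0006  norm 0.0025
roll deg -0.03
g1 [[382.7, 226.6], [374.7, 249.9], [371.4, 258.7]]
driver_tip [(array([376.9, 251.4]), 0.49)]
driver_grip [(array([384.9, 224.3]), 0.78)]
g2 [[241.1, 166.2], [247.7, 176.6], [250.3, 180.3]]
driver_tip []
driver_grip []
```

View pics/g1.png

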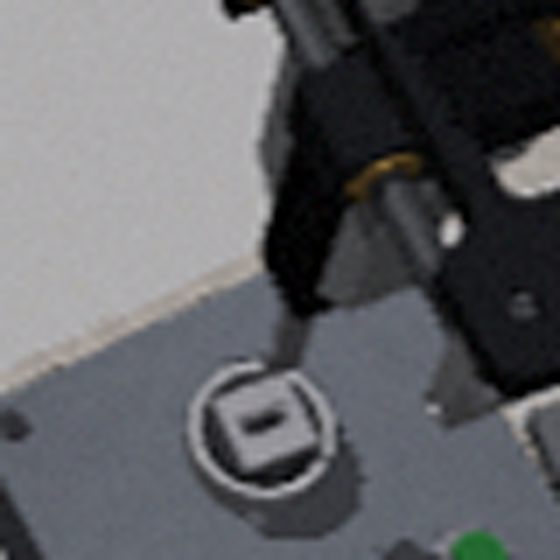

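View pics/g2.png

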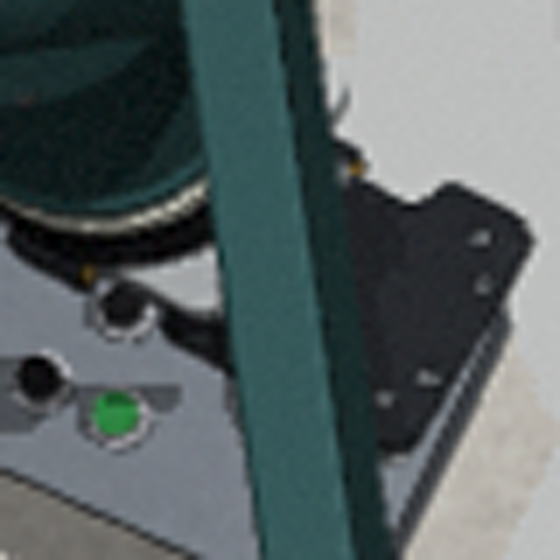

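```bash
cat > tip.py <<'E'
from h import *
import pickle
def prism(x,y,w,hx,hy,z0,z1):
    c,s=np.cos(w),np.sin(w)
    return np.array([[x+c*i*hx-s*j*hy,y+s*i*hx+c*j*hy,z] for i in(-1,1) for j in(-1,1) for z in(z0,z1)])
def cyl(x,y,r,z0,z1):
    t=np.linspace(0,6.28,24); return np.vstack([np.c_[x+r*np.cos(t),y+r*np.sin(t),z+0*t] for z in(z0,z1)])
def draw(s,p,yaw,g,dz,dx,name,x0,y0,w,h,f=10,extra=[]):
    # p tcp, dz offset along tool z, dx along tool x
    x=p[0]+dx*np.cos(yaw)-dz*np.sin(yaw); y=p[1]+dx*np.sin(yaw)+dz*np.cos(yaw); zt=p[2]-g-.0975
    im=cv2.resize(s['image'][y0:y0+h,x0:x0+w,::-1],None,fx=f,fy=f,interpolation=cv2.INTER_CUBIC)
    im=np.clip(im.astype(float)*1.4,0,255).astype(np.uint8); raw=im.copy()
    bw=yaw+np.pi/2
    for X,c in ((prism(x,y,bw,.005,.00125,zt,zt+.015),(0,0,255)),(cyl(x,y,.004,zt+.015,zt+.06),(0,255,255)),(prism(x,y,bw,.011,.011,zt+.06,zt+.135),(0,255,0))):
        q=np.round((proj(s,X)-[x0,y0]+.5)*f-.5).astype(np.int32); cv2.polylines(im,[cv2.convexHull(q)],True,c,1)
    cv2.imwrite(name,np.hstack([raw,im]))
if __name__=='__main__':
    a2=pickle.load(open('s2.pkl','rb'))[0]; a3=pickle.load(open('s3.pkl','rb'))[0]
    draw(a2,[.4907,-.1713,.2288],.889,.006,0,0,'pics/t2.png',243,112,40,50)
    draw(a3,[.5332,.1524,.2277],1.09,.006,0,0,'pics/t3.png',355,228,40,48)
E
python3 tip.py
```

```text
(no output)
```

View pics/t2.png

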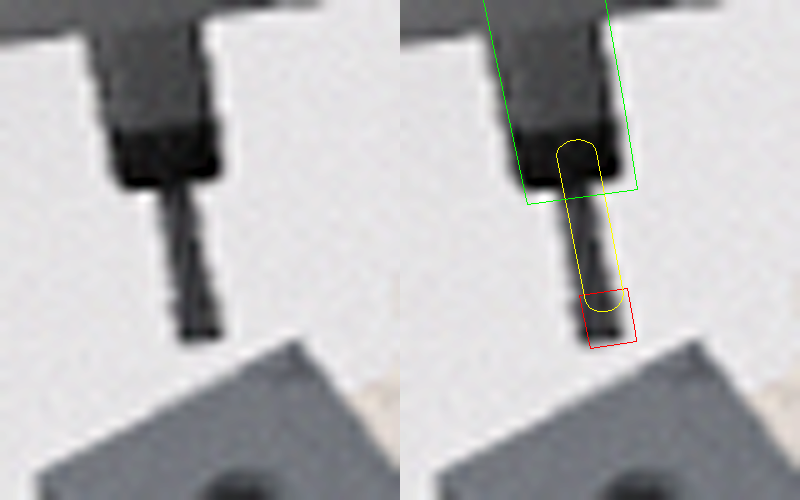

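View pics/t3.png

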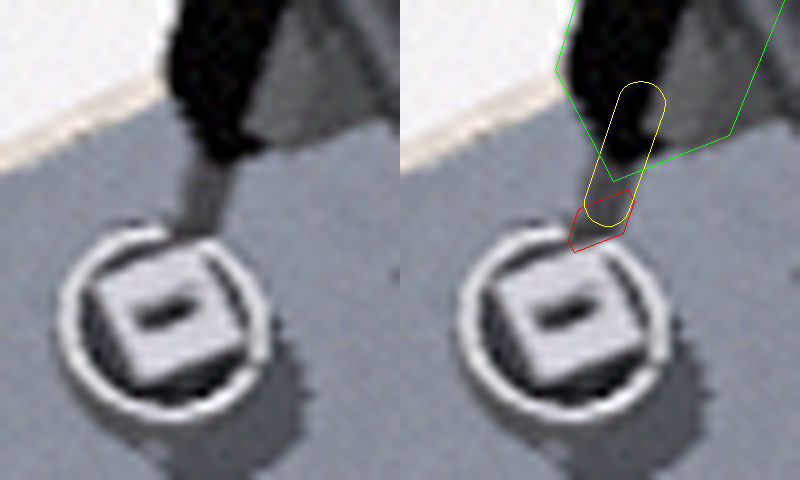

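```bash
cat > tipfit.py <<'E'
from tip import *
from scipy.optimize import differential_evolution
a2,b2=pickle.load(open('s2.pkl','rb')); a3=pickle.load(open('s3.pkl','rb'))[0]
print('cams',[(-np.array(s['R']).T@np.array(s['t'])).round(3) for s in (a2,b2)])
crop(b2,330,150,100,90,6,'pics/b2.png')
def sc(s,roi,p,yaw,par,f=8,ymin=0):
    x0,y0,w,h=roi; e1,e2,g,ti=par   # e1 along image-x world dir, e2 along depth dir horizontally
    R=np.array(s['R']); u=R[0].copy();u[2]=0;u/=np.linalg.norm(u); v=-R[2].copy();v[2]=0;v/=np.linalg.norm(v)
    c=np.array(p)+e1*u+e2*v; zt=p[2]-g-.0975; bw=yaw+np.pi/2
    m=np.zeros((h*f,w*f),np.uint8)
    for X in (prism(0,0,bw,.005,.00125,0,.015),cyl(0,0,.004,.015,.06),prism(0,0,bw,.011,.011,.06,.135)):
        X=X+np.array([c[0],c[1],zt]); X=X+np.outer(ti*(X[:,2]-p[2]),-u)
        q=(proj(s,X)-[x0,y0]+.5)*f-.5
        cv2.fillConvexPoly(m,cv2.convexHull(np.round(q*16).astype(np.int32)),1,shift=4)
    return m
def run(s,roi,p,yaw,rowmask,name):
    x0,y0,w,h=roi;f=8
    im=cv2.resize(s['image'][y0:y0+h,x0:x0+w],None,fx=f,fy=f,interpolation=cv2.INTER_CUBIC).mean(2)
    val=rowmask(im.shape)
    ker=np.ones((3,3),np.uint8)
    def cost(par):
        m=sc(s,roi,p,yaw,par); o=cv2.dilate(m,ker,iterations=10)-m; i=m-cv2.erode(m,ker,iterations=10)
        o=(o>0)&val; i=(i>0)&val
        return -(np.clip(im[o],30,100).mean()-np.clip(im[i],30,100).mean())
    for tb in (1e-6,.06):
        r=differential_evolution(cost,[(-.006,.006),(-1e-6,1e-6),(-.004,.014),(-tb,tb)],seed=1,maxiter=60,tol=1e-7); print(name,r.x.round(4),round(r.fun,2))
    return r.x
def rm(sh):
    m=np.zeros(sh,bool); m[9*8:37*8]=1; m[:,:5*8]=0; m[:,30*8:]=0
    return m
run(a2,(243,112,40,50),[.4907,-.1713,.2288],.889,rm,'s2')
E
python3 tipfit.py
```

```text
cams [array([0.803, 0.244, 0.776]), array([0.331, 0.014, 1.046])]
s2 [-0.002  -0.      0.0023  0.    ] -38.29
s2 [-0.0011 -0.      0.0026 -0.0189] -39.08
```

View pics/b2.png

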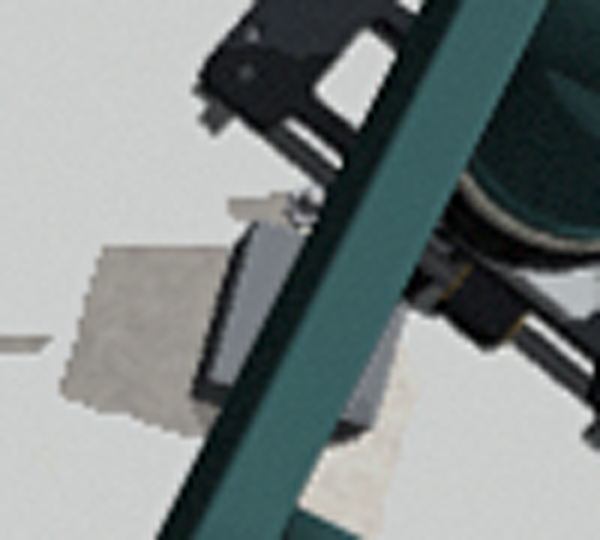

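Request:
send_rows(moves="1 0.0005 0.006 0.0016 0; 1 0 0.008 0 0; 1 0 0.008 0 0; 1 0 0.006 0 0; 1 0 0.004 0 0; 1 0 0.003 0 0; 1 0 0 0 0; 1 0 0 0 0; 1 0 0 0 0; 1 0 0 0 0")

```text
time: 9.3
tool_pos: [0.5319, 0.1538, 0.1929]
ee_rot: [-1.571, -0.001, 1.09]
wrist_force: [-0.5, 0.8, 1.3]
width: 0.0216
```

```bash
cat > look.py <<'E'
from tip import *
import sys
o=robot.get_obs();p=np.array(o['tool_pos']);yaw=o['ee_rot'][2]
a=imaging.snapshot('scene');pickle.dump(a,open(sys.argv[1]+'.pkl','wb'))
p=(p+np.array(robot.get_obs()['tool_pos']))/2
print(p.round(4),round(yaw,3),np.round(o['wrist_force'],1),'t',o['time'])
draw(a,p,yaw,.0025,float(sys.argv[2]),0,f'pics/{sys.argv[1]}.png',352,230,40,45)
E
python3 look.py k1 -0.002
```

```text
[0.5319 0.1538 0.1928] 1.09 [-0.5  0.8  1.3] t 9.3
```

View pics/k1.png

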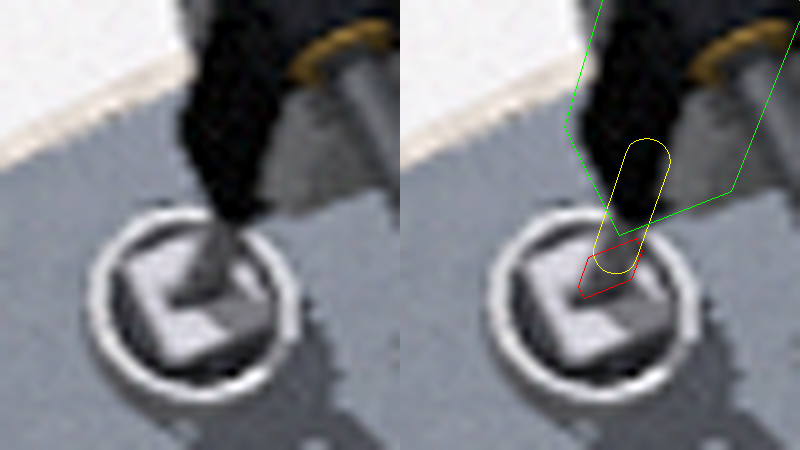

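Run:
```python
import pickle,numpy as np,cv2
a0=pickle.load(open('s0.pkl','rb'))[0]; a1=pickle.load(open('k1.pkl','rb'))
o=[]
for s in (a0,a1):
    im=s['image'][248:273,358:384,::-1].astype(float)
    im=cv2.resize(im,None,fx=15,fy=15,interpolation=cv2.INTER_CUBIC); im=np.clip((im-20)*1.9,0,255).astype(np.uint8)
    for k in range(0,26,5): cv2.putText(im,str(358+k),(k*15,10),0,.35,(0,255,0),1); cv2.line(im,(k*15+7,12),(k*15+7,18),(0,255,0),1)
    for k in range(0,25,5): cv2.putText(im,str(248+k),(0,k*15+12),0,.35,(0,255,255),1)
    o.append(im)
cv2.imwrite('pics/k1z.png',np.hstack(o))
```

```text
(no output)
```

View pics/k1z.png

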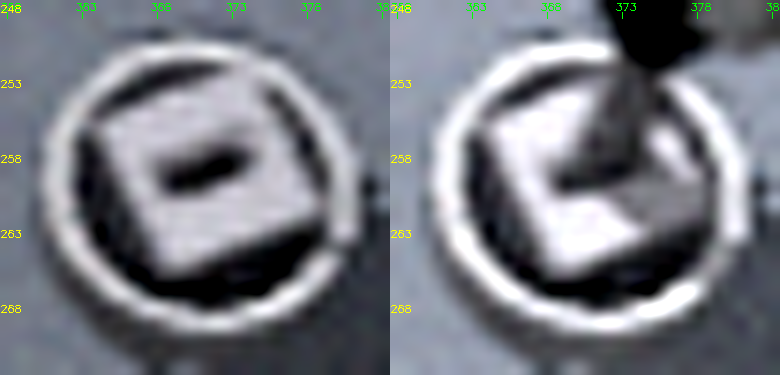

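Request:
send_rows(moves="1 0 0 -0.0006 0; 1 0 0.0005 0 0; 1 0 0.0005 0 0; 1 0 0.0005 0 0; 1 0 0.0005 0 0; 1 0 0 0 0; 1 0 0 0 0; 1 0 0 0 0; 1 0 0 0 0; 1 0 0 0 0")

```text
time: 10.18
tool_pos: [0.5324, 0.1534, 0.1904]
ee_rot: [-1.571, 0.0, 1.09]
wrist_force: [-0.0, 0.6, -1.9]
width: 0.0218
```

```bash
python3 plan.py .5335 .1523 .19 1.09
```

```text
t 10.18 p [0.5324 0.1534 0.1904] rpy [-1.571   0.      1.0899] q6 -0.912 F [-0.   0.6 -1.9] T [-0.15 -0.25  0.04] w 0.0218
tool shift tx -0.0004 ty 0.0004 tz -0.0015  norm 0.0016
roll deg -0.00
```

Request:
send_rows(moves="1 0 0.0005 0 0; 1 0 0.0005 0 0; 1 0 0.0005 0 0; 1 0 0.0005 0 0; 1 0 0 0 0; 1 0 0 0 0; 1 0 0 0 0; 1 0 0 0 0; 1 0 0 0 0; 1 0 0 0 0")

```text
time: 11.02
tool_pos: [0.5324, 0.1535, 0.1886]
ee_rot: [-1.571, -0.0, 1.09]
wrist_force: [1.7, -0.4, -0.2]
width: 0.0219
```

```bash
python3 look.py k2 -0.002;python3 plan.py
python3 - <<'E'
import pickle,numpy as np,cv2
o=[]
for n in ('k1','k2'):
    s=pickle.load(open(n+'.pkl','rb'))
    im=s['image'][248:273,358:384,::-1].astype(float)
    im=cv2.resize(im,None,fx=15,fy=15,interpolation=cv2.INTER_CUBIC); o.append(np.clip((im-20)*1.9,0,255).astype(np.uint8))
cv2.imwrite('pics/k2z.png',np.hstack(o))
E
```

```text
[0.5324 0.1535 0.1886] 1.09 [ 1.7 -0.4 -0.2] t 11.0167
t 11.07 p [0.5324 0.1535 0.1886] rpy [-1.5711e+00 -3.0000e-04  1.0900e+00] q6 -0.912 F [1.1 0.3 0.2] T [-0.1  -0.47 -0.04] w 0.0218
```

View pics/k2z.png

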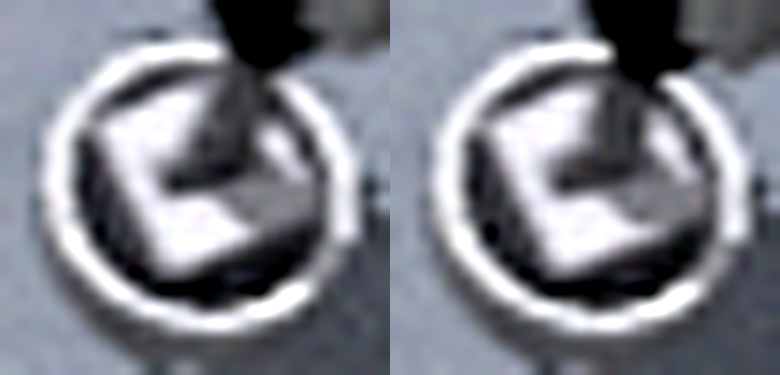

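Request:
send_rows(moves="1 0 0 -0.0004 0; 1 0 0 -0.0004 0; 1 0 0.0005 0 0; 1 0 0.0005 0 0; 1 0 0.0005 0 0; 1 0 0 0 0; 1 0 0 0 0; 1 0 0 0 0; 1 0 0 0 0; 1 0 0 0 0")

```text
time: 11.9
tool_pos: [0.5327, 0.1533, 0.1872]
ee_rot: [-1.57, -0.0, 1.09]
wrist_force: [-2.5, 0.5, 4.7]
width: 0.022
```

```bash
python3 plan.py .5335 .1523 .19 1.09
```

```text
t 11.9 p [0.5327 0.1533 0.1872] rpy [-1.5704e+00 -2.0000e-04  1.0902e+00] q6 -0.913 F [-2.5  0.5  4.7] T [0.09 0.56 0.01] w 0.022
tool shift tx -0.0005 ty -0.0028 tz -0.0011  norm 0.0030
roll deg 0.01
```

```bash
python3 look.py k3 -0.001;python3 plan.py
python3 - <<'E'
import pickle,numpy as np,cv2
from h import *
o=[]
for n in ('k2','k3'):
    s=pickle.load(open(n+'.pkl','rb'))
    im=s['image'][248:273,358:384,::-1].astype(float)
    im=cv2.resize(im,None,fx=15,fy=15,interpolation=cv2.INTER_CUBIC); im=np.clip((im-20)*1.9,0,255).astype(np.uint8)
    P=(.5335,.1523,.0869);w=-.48
    for hx,hy in ((.011,.011),(.006,.002)):
        c,sn=np.cos(w),np.sin(w); X=np.array([[P[0]+c*i*hx-sn*j*hy,P[1]+sn*i*hx+c*j*hy,P[2]] for i,j in((-1,-1),(1,-1),(1,1),(-1,1))])
        if n=='k3': cv2.polylines(im,[np.round((proj(s,X)-[358,248]+.5)*15-.5).astype(np.int32)],True,(0,0,255),1)
    o.append(im)
cv2.imwrite('pics/k3z.png',np.hstack(o))
E
```

```text
[0.5327 0.1533 0.1872] 1.09 [-2.5  0.5  4.7] t 11.9
t 11.95 p [0.5328 0.1533 0.1872] rpy [-1.5704e+00 -2.0000e-04  1.0901e+00] q6 -0.913 F [-1.7  0.1  5.1] T [ 0.1   0.61 -0.  ] w 0.022
```

View pics/k3z.png

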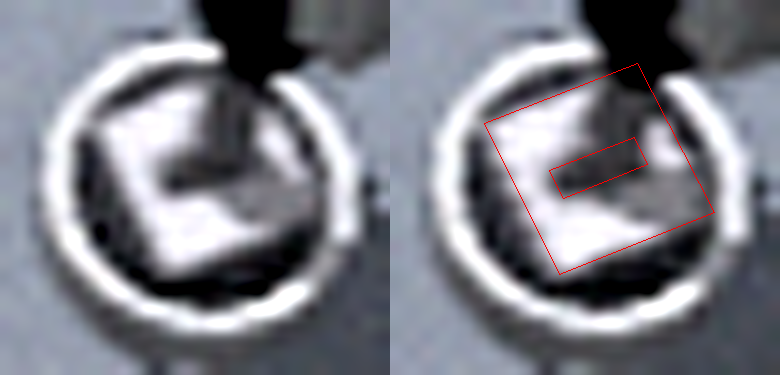

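View pics/k3.png

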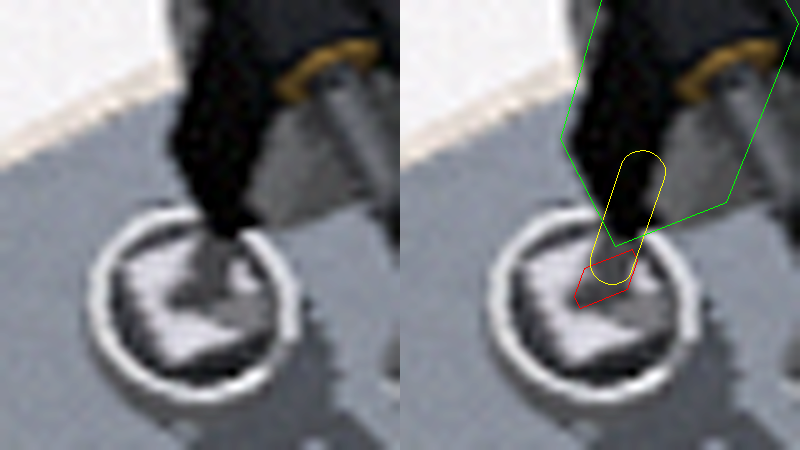

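Request:
send_rows(moves="1 0 0 0.0004 0; 1 0 0.0004 0 0; 1 0 0.0004 0 0; 1 0 0 0 2; 1 0 0 0 2; 1 0 0 0 2; 1 0 0 0 2; 1 0 0 0 2; 1 0 0 0 2; 1 0 0 0 0")

```text
time: 12.78
tool_pos: [0.5336, 0.1535, 0.187]
ee_rot: [-1.573, -0.003, 0.879]
wrist_force: [-0.5, 1.6, 5.1]
width: 0.0222
```

```bash
python3 look.py k4 -0.001;python3 plan.py
cat > zz.py <<'E'
import pickle,numpy as np,cv2,sys
from h import *
o=[]
P=(.5335,.1523,.0869);w=float(sys.argv[3])
for n in sys.argv[1:3]:
    s=pickle.load(open(n+'.pkl','rb'))
    im=s['image'][248:273,358:384,::-1].astype(float)
    im=cv2.resize(im,None,fx=15,fy=15,interpolation=cv2.INTER_CUBIC); im=np.clip((im-20)*1.9,0,255).astype(np.uint8)
    for hx,hy in ((.011,.011),(.006,.002)):
        c,sn=np.cos(w),np.sin(w); X=np.array([[P[0]+c*i*hx-sn*j*hy,P[1]+sn*i*hx+c*j*hy,P[2]] for i,j in((-1,-1),(1,-1),(1,1),(-1,1))])
        cv2.polylines(im,[np.round((proj(s,X)-[358,248]+.5)*15-.5).astype(np.int32)],True,(0,0,255),1)
    o.append(im)
cv2.imwrite('pics/'+sys.argv[2]+'z.png',np.hstack(o))
E
python3 zz.py k3 k4 -.48
```

```text
[0.5336 0.1535 0.187 ] 0.879 [-0.5  1.6  5.1] t 12.7833
t 12.83 p [0.5336 0.1535 0.187 ] rpy [-1.5727 -0.0026  0.8804] q6 -0.703 F [-1.   0.3  4.7] T [ 0.13  0.16 -0.04] w 0.0217
```

View pics/k4z.png

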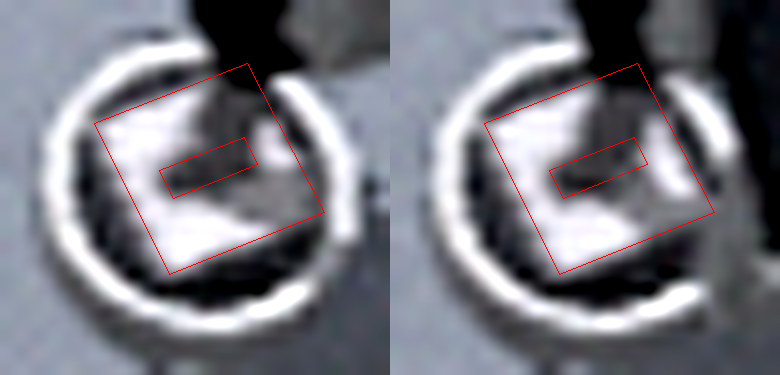

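Run:
```python
import pickle,numpy as np,cv2
o=[]
for n in ('k3','k4'):
    s=pickle.load(open(n+'.pkl','rb'))
    im=s['image'][252:265,364:380,::-1].astype(float)
    im=cv2.resize(im,None,fx=24,fy=24,interpolation=cv2.INTER_CUBIC); o.append(np.clip((im-5)*3.2,0,255).astype(np.uint8))
    print(n); print(s['image'][253:264,366:380].mean(2).round().astype(int))
cv2.imwrite('pics/kk.png',np.hstack(o))
s=pickle.load(open('s0.pkl','rb'))[0];print(s['image'][253:264,366:380].mean(2).round().astype(int))
```

```text
k3
[[ 90  57  49  36  64  85  60  22   6  14 122 151 105  86]
 [ 45  62  90 123 144 104  51  52  50  43  59 140 158 104]
 [120 147 148 155 127  71  50  52  51  45  45  79 148 149]
 [150 154 152 142 108  60  50  53  44 105 101  36 101 156]
 [153 157 157 136 111  76  51  52  55 121 122  52  46 138]
 [155 145 133 103  64  54  51  50  58 113 150 125  65  95]
 [134 142 105  62  53  43  48  44  42  76  98  88  61  74]
 [135 145 103  52  50  51  51  70  83  83  91  85  79  66]
 [ 89 135 145 116 119 110  80  85  85  87  87  89  68  72]
 [ 82 134 150 147 153 152 150 121  83  83  86  86  73  70]
 [ 55  89 135 154 154 157 155 156 154 130  82  52  37  59]]
k4
[[ 88  55  48  38  63  67  26  18  18  26  99 119  82  61]
 [ 41  66  84 119 139  98  48  53  50  45  51 133 153  96]
 [117 148 150 150 127  69  53  52  53  67  64  78 149 153]
 [154 152 151 143 102  55  52  51  52 113  99  33 101 161]
 [151 154 152 142  96  49  50  50  60 122 118  51  51 140]
 [152 143 129  96  62  49  50  44  87 130 147 102  38  98]
 [136 145  98  52  53  50  52  67  65 114 156 119  60  61]
 [134 145 102  54  38  37  49  
[... 155 characters left out ...]
 131 151 152 153 154 155 122  81  66  52  55  72]]
[[ 74  43  33  47  64  91 117 124 121 106 116 126  84  77]
 [ 33  55  94 124 124 124 125 126 124  93  54 110 125  85]
 [102 123 123 125 121 127 123 124 126 121  78  56 118 121]
 [125 128 123 126 127 127 115 100 103 115 100  59  74 128]
 [126 127 129 123 111  95  82  79 100 117 123  85  32 111]
 [128 118  99  86  76  58  32  31  60 107 125  95  46  77]
 [113 116  79  45  29  21  17  39  88 120 124 121  75  49]
 [ 99 128  93  39  38  50  91 120 123 123 129 124 100  59]
 [ 72 112 116 111 114 120 127 128 126 123 123 126 122  87]
 [ 44  99 128 126 130 126 126 130 126 127 127 109  86  69]
 [ 41  70 109 125 130 127 127 128 123  99  71  45  33  46]]
```

View pics/kk.png

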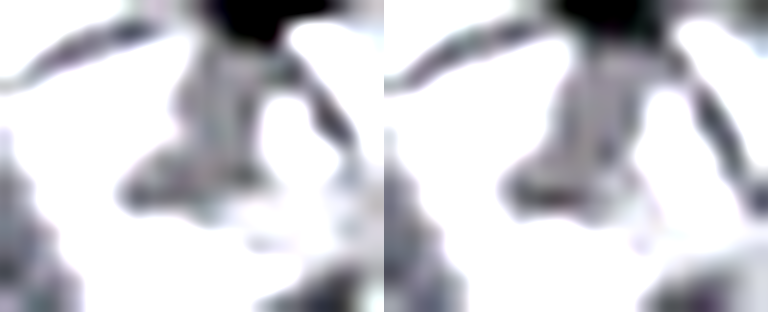

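Request:
send_rows(moves="1 0 -0.0015 0 0; 1 0 -0.001 0 0; 1 0 0 0 -4; 1 0 0 0 -4; 1 0 0 0 -4; 1 0 0 0 0; 1 0 0 0 0; 1 0 0 0 0; 1 0 0 0 0; 1 0 0 0 0")

```text
time: 13.67
tool_pos: [0.5327, 0.1531, 0.1884]
ee_rot: [-1.571, 0.0, 1.089]
wrist_force: [0.7, -0.4, 0.0]
width: 0.0219
```

```bash
python3 look.py k5 -0.001;python3 plan.py .5335 .1523 .19 1.09; python3 zz.py k4 k5 -.48;  python3 - <<'E'
import pickle,numpy as np
s=pickle.load(open('k5.pkl','rb'));print(s['image'][253:264,366:380].mean(2).round().astype(int))
E
```

```text
[0.5327 0.1531 0.1884] 1.089 [ 0.7 -0.4  0. ] t 13.6667
t 13.72 p [0.5326 0.1531 0.1884] rpy [-1.5707e+00  3.0000e-04  1.0894e+00] q6 -0.912 F [ 0.1 -0.5 -0.2] T [-0.03 -0.24  0.02] w 0.0219
tool shift tx -0.0003 ty -0.0016 tz -0.0012  norm 0.0020
roll deg -0.03
[[ 92  49  42  61  86  76  55  35  24  34 125 149 105  95]
 [ 39  64 117 149 140  96  52  49  49  45  64 139 155 108]
 [118 148 151 154 126  69  52  54  52 108 103  73 145 149]
 [153 155 152 157 120  63  52  51  54 115 125  68  93 154]
 [155 154 157 124  87  58  51  51  76 135 147 104  45 134]
 [153 144 124  85  56  48  49  48  53  75 128 119  56 100]
 [135 140  99  61  47  44  45  35  54  71  86 122  97  64]
 [121 153 115  52  57  50  50  76  86  83  86  93  91  73]
 [ 88 137 143 131 139 145 117  84  88  85  89  87  87  70]
 [ 57 120 155 153 152 154 153 119  84  86  91  80  68  66]
 [ 48  82 138 155 154 157 156 158 142 116  79  44  33  58]]
```

View pics/k5z.png

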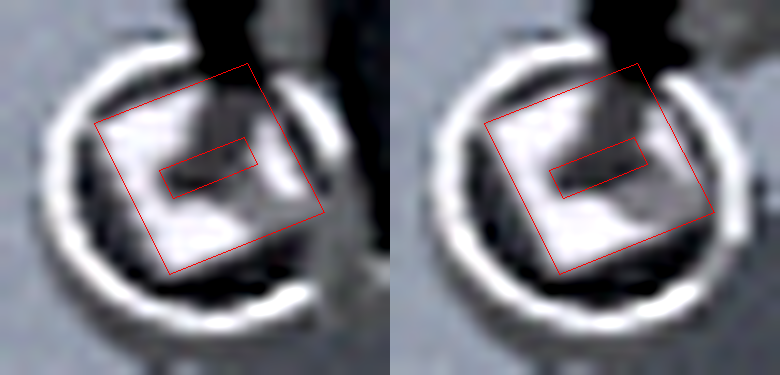

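Request:
send_rows(moves="1 -0.0005 0 0 0; 1 -0.0005 0 0 0; 1 -0.0005 0 0 0; 1 -0.0005 0 0 0; 1 -0.0005 0 0 0; 1 0 0 0 0; 1 0 0 0 0; 1 0 0 0 0; 1 0 0 0 0; 1 0 0 0 0")

```text
time: 14.55
tool_pos: [0.5322, 0.1525, 0.1885]
ee_rot: [-1.571, -0.004, 1.091]
wrist_force: [3.2, 4.8, -3.0]
width: 0.0219
```

```bash
python3 plan.py .5335 .1523 .19 1.09;  python3 - <<'E'
import pickle,numpy as np
for n in ('k1','k2'):
  s=pickle.load(open(n+'.pkl','rb'));print(s['image'][253:264,366:380].mean(2).round().astype(int))
E
```

```text
t 14.55 p [0.5322 0.1525 0.1885] rpy [-1.571  -0.0038  1.0908] q6 -0.916 F [ 3.2  4.8 -3. ] T [ 1.26 -1.11 -0.02] w 0.0219
tool shift tx 0.0004 ty -0.0015 tz -0.0013  norm 0.0020
roll deg 0.05
[[ 91  49  35  59  86  94  83  54  52  46  99 132 107  95]
 [ 40  62 119 149 152 118  69  48  57  45  52 135 156 102]
 [120 150 154 153 145 102  57  51  52  53  47  79 145 154]
 [153 157 153 153 123  77  65  54  51  88 103  68  89 150]
 [155 151 156 143  98  50  51  48  44 112 153 103  44 134]
 [150 144 125 109  76  52  49  41  41  72 128 121  56  97]
 [137 142 102  62  51  42  31  30  54  68  84 124 102  62]
 [122 155 114  48  49  56  61  76  88  88  87  92  89  72]
 [ 88 138 142 131 142 147 120  83  86  86  91  90  87  70]
 [ 62 115 155 152 155 150 154 121  82  88  89  82  67  68]
 [ 49  86 136 154 154 155 156 158 126  81  62  45  35  60]]
[[ 89  52  38  64  87  83  65  42  29  26 124 147 108  94]
 [ 40  64 117 150 151 116  51  52  52  38  54 140 154 107]
 [117 149 151 151 138  94  51  53  49  86  78  69 146 151]
 [149 154 155 155 132  79  51  51  43 110 122  71  92 151]
 [154 153 156 140 114  79  52  53  52 122 152 107  41 130]
 [151 146 122  93  67  52  51  49  51  76 131 121  55  98]
 [138 143 103  63  52  43  39  38  58  70  88 128  98  64]
 [120 152 112  52  56  66  67  74  87  86  86  93  86  78]
 [ 90 137 143 131 140 147 119  85  89  84  87  86  89  70]
 [ 54 121 154 155 154 151 153 119  80  86  88  79  67  67]
 [ 50  85 134 155 150 155 157 155 138 113  79  42  37  62]]
```

The sideways test met a wall: 5.8 N lateral with no vertical load. So the blade is captured in the slot. I re-centre and press down in small steps.

Request:
send_rows(moves="1 0.0005 0 0 0; 1 0.0005 0 0 0; 1 0.0005 0 0 0; 1 0.0006 0 -0.0002 0; 1 0 0.001 0 0; 1 0 0.001 0 0; 1 0 0.0005 0 0; 1 0 0 0 0; 1 0 0 0 0; 1 0 0 0 0")

```text
time: 15.38
tool_pos: [0.5326, 0.1529, 0.187]
ee_rot: [-1.571, -0.001, 1.09]
wrist_force: [-0.3, 2.5, 5.9]
width: 0.0217
```

```bash
python3 plan.py
```

```text
t 15.38 p [0.5326 0.1529 0.187 ] rpy [-1.5712e+00 -6.0000e-04  1.0901e+00] q6 -0.913 F [-0.3  2.5  5.9] T [ 0.65 -0.   -0.  ] w 0.0217
```

Request:
send_rows(moves="1 0.0004 0 0 0; 1 0 0.0005 0 0; 1 0 0.0005 0 0; 1 0 0.0005 0 0; 1 0 0.0005 0 0; 1 0 0.0005 0 0; 1 0 0 0 0; 1 0 0 0 0; 1 0 0 0 0; 1 0 0 0 0")

```text
time: 16.22
tool_pos: [0.5327, 0.153, 0.1858]
ee_rot: [-1.572, -0.0, 1.09]
wrist_force: [-1.1, 2.3, 9.7]
width: 0.0218
```

```bash
python3 plan.py
```

```text
t 16.22 p [0.5327 0.153  0.1858] rpy [-1.5719e+00 -4.0000e-04  1.0899e+00] q6 -0.912 F [-1.1  2.3  9.7] T [0.52 0.48 0.02] w 0.0218
```

Request:
send_rows(moves="1 0 0.0005 0 0; 1 0 0.0005 0 0; 1 0 0.0005 0 0; 1 0 0 0 0; 1 0 0 0 0; 1 0 0 0 0; 1 0 0 0 0; 1 0 0 0 0; 1 0 0 0 0; 1 0 0 0 0")

```text
time: 17.05
tool_pos: [0.5327, 0.153, 0.1851]
ee_rot: [-1.572, -0.001, 1.09]
wrist_force: [-2.2, 1.8, 12.3]
width: 0.0222
```

```bash
python3 plan.py
```

```text
t 17.05 p [0.5327 0.153  0.1851] rpy [-1.5724e+00 -7.0000e-04  1.0900e+00] q6 -0.912 F [-2.2  1.8 12.3] T [ 0.38  0.69 -0.06] w 0.0222
```

Request:
send_rows(moves="1 0 0.0004 0 0; 1 0 0.0004 0 0; 1 0 0 0 0; 1 0 0 0 0; 1 0 0 0 3; 1 0 0 0 4; 1 0 0 0 4; 1 0 0 0 4; 1 0 0 0 0; 1 0 0 0 0")

```text
time: 17.88
tool_pos: [0.5337, 0.1533, 0.1849]
ee_rot: [-1.574, -0.004, 0.828]
wrist_force: [-0.5, 1.3, 13.3]
width: 0.0218
```

```bash
python3 plan.py;python3 look.py k6 -0.001;python3 plan.py; python3 zz.py k5 k6 -.6
```

```text
t 17.88 p [0.5337 0.1533 0.1849] rpy [-1.5739 -0.0038  0.8281] q6 -0.65 F [-0.5  1.3 13.3] T [0.53 0.2  0.02] w 0.0218
[0.5337 0.1533 0.1849] 0.828 [-0.5  1.3 13.3] t 17.8833
t 17.93 p [0.5337 0.1533 0.1849] rpy [-1.5738 -0.0037  0.8283] q6 -0.651 F [-1.5  1.1 12.3] T [0.54 0.34 0.05] w 0.0221
```

View pics/k6z.png

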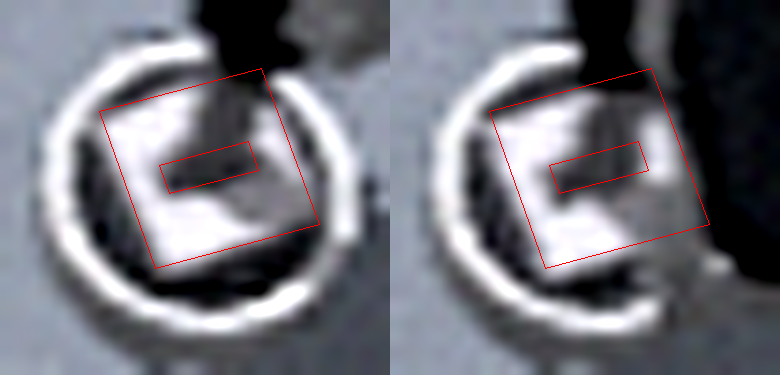

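Request:
send_rows(moves="1 0 0.0005 0 0; 1 0 0 0 4; 1 0 0 0 4; 1 0 0 0 4; 1 0 0 0 4; 1 0 0 0 4; 1 0 0 0 4; 1 0 0 0 0; 1 0 0 0 0; 1 0 0 0 0")

```text
time: 18.77
tool_pos: [0.534, 0.1534, 0.1847]
ee_rot: [-1.572, -0.006, 0.409]
wrist_force: [-0.3, 2.0, 12.1]
width: 0.0217
```

```bash
python3 plan.py
```

```text
t 18.77 p [0.534  0.1534 0.1847] rpy [-1.572  -0.0055  0.4094] q6 -0.232 F [-0.3  2.  12.1] T [0.58 0.21 0.  ] w 0.0217
```

Request:
send_rows(moves="1 0 0.0008 0 0; 1 0 0 0 4; 1 0 0 0 4; 1 0 0 0 4; 1 0 0 0 4; 1 0 0 0 4; 1 0 0 0 4; 1 0 0 0 0; 1 0 0 0 0; 1 0 0 0 0")

```text
time: 19.6
tool_pos: [0.5342, 0.1534, 0.1844]
ee_rot: [-1.57, -0.007, -0.009]
wrist_force: [-0.3, 1.7, 14.7]
width: 0.0218
```

```bash
python3 plan.py;python3 look.py k7 -0.001;python3 plan.py; python3 zz.py k6 k7 -1.46
```

```text
t 19.6 p [0.5342 0.1534 0.1844] rpy [-1.5696 -0.0065 -0.0094] q6 0.187 F [-0.3  1.7 14.7] T [0.55 0.21 0.02] w 0.0218
[0.5342 0.1534 0.1844] -0.009 [-0.3  1.7 14.7] t 19.6
t 19.65 p [0.5342 0.1534 0.1844] rpy [-1.5695 -0.0065 -0.0095] q6 0.187 F [-0.9  2.7 13.9] T [ 0.59  0.24 -0.03] w 0.022
```

View pics/k7z.png

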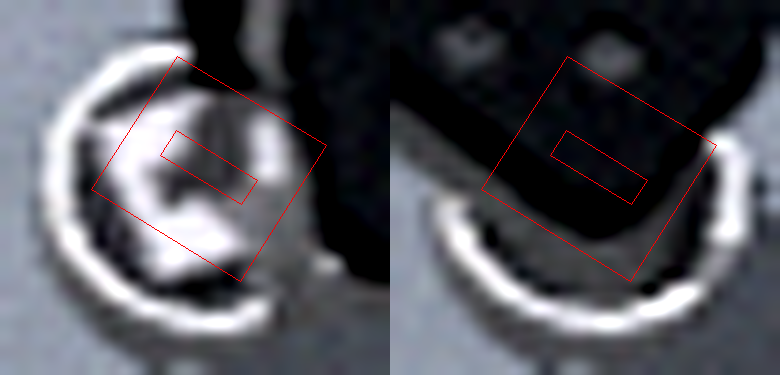

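Request:
send_rows(moves="1 0 0 0 4; 1 0 0 0 4; 1 0 0 0 4; 1 0 0 0 4; 1 0 0 0 4; 1 0 0 0 4; 1 0 0 0 0; 1 0 0 0 0; 1 0 0 0 0; 1 0 0 0 0")

```text
time: 20.48
tool_pos: [0.5345, 0.1534, 0.1845]
ee_rot: [-1.567, -0.006, -0.428]
wrist_force: [-0.4, 1.6, 14.8]
width: 0.0218
```

```bash
python3 plan.py
```

```text
t 20.48 p [0.5345 0.1534 0.1845] rpy [-1.5668 -0.0062 -0.4284] q6 0.606 F [-0.4  1.6 14.8] T [0.56 0.13 0.06] w 0.0218
```

Request:
send_rows(moves="1 0 0 0 2; 1 0 0 0 2; 1 0 0 0 2; 1 0 0 0 0; 1 0 0 0 0; 1 0 0 0 0; 1 0 0 0 0; 1 0 0 0 0; 1 0 0 0 0; 1 0 0 0 0")

```text
time: 21.32
tool_pos: [0.5345, 0.1533, 0.1845]
ee_rot: [-1.566, -0.006, -0.533]
wrist_force: [-0.3, 3.0, 14.0]
width: 0.0218
```

```bash
python3 plan.py
```

```text
t 21.32 p [0.5345 0.1533 0.1845] rpy [-1.5662 -0.0059 -0.5332] q6 0.711 F [-0.3  3.  14. ] T [0.5  0.11 0.1 ] w 0.0218
```

Request:
send_rows(moves="1 0 0 0 2; 1 0 0 0 2; 1 0 0 0 0; 1 0 0 0 0; 1 0 0 0 0; 1 0 0 0 0; 1 0 0 0 0; 1 0 0 0 0; 1 0 0 0 0; 1 0 0 0 0")

```text
time: 22.15
tool_pos: [0.5346, 0.1533, 0.1845]
ee_rot: [-1.566, -0.006, -0.603]
wrist_force: [0.7, 1.2, 13.8]
width: 0.0216
```

```bash
python3 plan.py
```

```text
t 22.15 p [0.5346 0.1533 0.1845] rpy [-1.5657 -0.0057 -0.6029] q6 0.78 F [ 0.7  1.2 13.8] T [0.5  0.01 0.13] w 0.0216
```

Request:
send_rows(moves="1 0 -0.001 0 0; 1 0 -0.001 0 0; 1 0 -0.001 0 0; 1 0 -0.001 0 0; 1 0 -0.001 0 0; 1 0 -0.001 0 0; 1 0 -0.001 0 0; 1 0 0 0 0; 1 0 0 0 0; 1 0 0 0 0")

```text
time: 22.98
tool_pos: [0.5345, 0.1531, 0.1876]
ee_rot: [-1.568, -0.004, -0.603]
wrist_force: [5.0, 3.0, 3.8]
width: 0.0217
```

Request:
send_rows(moves="1 0 -0.002 0 0; 1 0 -0.003 0 0; 1 0 -0.004 0 0; 1 0 -0.006 0 0; 1 0 -0.008 0 0; 1 0 -0.01 0 0; 1 0 -0.01 0 0; 1 0 -0.006 0 0; 1 0 0 0 0; 1 0 0 0 0")

```text
time: 23.82
tool_pos: [0.533, 0.1532, 0.237]
ee_rot: [-1.57, -0.001, -0.603]
wrist_force: [-0.6, -0.4, -0.9]
width: 0.0218
```

```bash
python3 plan.py .4905 -.1712 .23 .889;python3 look.py k8 -0.001; python3 zz.py k7 k8 -1.93
python3 - <<'E'
from h import *
import pickle
b=imaging.snapshot('top');pickle.dump(b,open('b8.pkl','wb'));crop(b,200,130,110,100,6,'pics/b8.png')
E
```

```text
t 23.82 p [0.533  0.1532 0.237 ] rpy [-1.5699e+00 -1.0000e-03 -6.0290e-01] q6 0.781 F [-0.6 -0.4 -0.9] T [-0.07  0.14 -0.02] w 0.0218
tool shift tx 0.1490 ty 0.0070 tz -0.2913  norm 0.3272
roll deg -85.48
[0.5328 0.1532 0.2366] -0.603 [-0.6 -0.4 -0.9] t 23.8167
```

View pics/k8z.png

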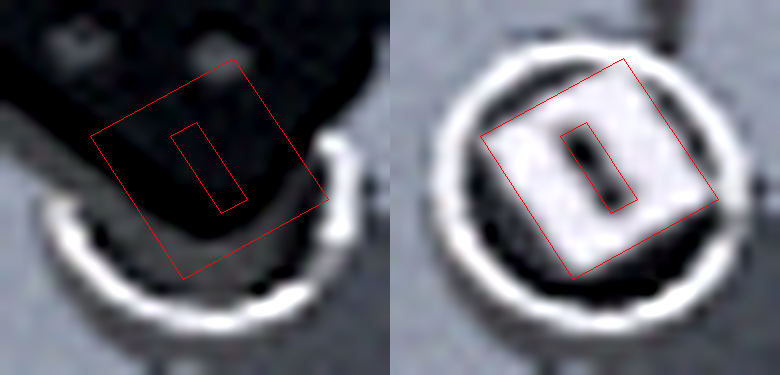

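View pics/k8.png

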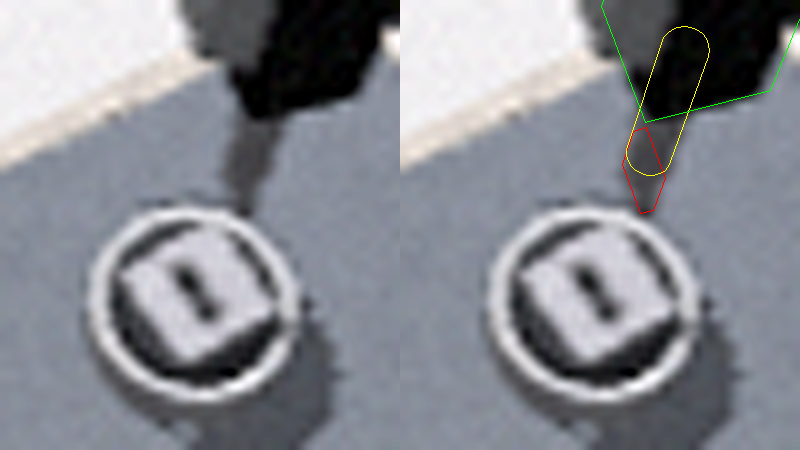

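The latch now shows its slot turned by about 90° in scene at (371,258), with the driver clear of it. I measure its angle and height.

```bash
cat > lf2.py <<'E'
import sys,pickle
src=open('latch.py').read().split('for ks in')[0]
exec(src)
n=sys.argv[1]; a=pickle.load(open(n,'rb'))
rois=[(a,355,245,35,32)]
U=[cv2.resize(s['image'][y:y+h,x:x+w],None,fx=f,fy=f,interpolation=cv2.INTER_CUBIC).mean(2) for s,x,y,w,h in rois]
for zb in ((.080,.096),):
    r=differential_evolution(lambda p:-score(p,(0,)),[(.525,.542),(.145,.16),zb,(-2.6,-1.2)],seed=2,maxiter=60,tol=1e-7)
    print(r.x.round(4),round(-r.fun,2),'q=',-.405-r.x[3])
E
python3 lf2.py k8.pkl
```

```text
[ 0.5312  0.1512  0.08   -1.9109] 150.71 q= 1.5058547833503795
```

```bash
cat >> lf2.py <<'E'
for x,y in ((.5334,.1521),):
  # separate: boss relative to collar. collar top fixed at zc, boss top z free
  zc=.0863-.006
  def sc2(z,w,i=0):
    u=U[i]; boss=poly(i,rect(x,y,z,w,.011,.011)); sl=poly(i,rect(x,y,z,w,.0055,.0018)); slo=poly(i,rect(x,y,z,w,.0085,.0045)); inner=poly(i,circ(x,y,zc,.0165))
    b2=poly(i,rect(x,y,z,w,.0125,.0125))
    return u[boss&~slo].mean()-u[(b2&~boss)&inner].mean()+ .5*(u[boss&~slo].mean()-u[sl].mean())
  for z in np.arange(.080,.0905,.001):
    print(round(z,4),max((round(sc2(z,w),2),round(w,2)) for w in np.arange(-2.05,-1.75,.02)), max((round(sc2(z,w),2),round(w,2)) for w in np.arange(-.6,-.3,.02)))
E
python3 lf2.py k8.pkl; sed 's/a=pickle.load(open(n,.rb.))/a=pickle.load(open(n,"rb"))[0]/' lf2.py > lf3.py; echo s0; python3 lf3.py s0.pkl
```

```text
[ 0.5312  0.1512  0.08   -1.9109] 150.71 q= 1.5058547833503795
0.08 (np.float64(66.69), np.float64(-2.01)) (np.float64(43.89), np.float64(-0.44))
0.081 (np.float64(77.28), np.float64(-1.97)) (np.float64(49.76), np.float64(-0.34))
0.082 (np.float64(88.05), np.float64(-2.03)) (np.float64(56.83), np.float64(-0.46))
0.083 (np.float64(98.04), np.float64(-1.93)) (np.float64(63.64), np.float64(-0.38))
0.084 (np.float64(106.5), np.float64(-1.91)) (np.float64(70.58), np.float64(-0.38))
0.085 (np.float64(110.59), np.float64(-1.91)) (np.float64(75.11), np.float64(-0.34))
0.086 (np.float64(110.24), np.float64(-1.89)) (np.float64(76.4), np.float64(-0.32))
0.087 (np.float64(109.31), np.float64(-1.89)) (np.float64(76.61), np.float64(-0.32))
0.088 (np.float64(103.07), np.float64(-1.91)) (np.float64(74.56), np.float64(-0.34))
0.089 (np.float64(93.16), np.float64(-1.93)) (np.float64(68.12), np.float64(-0.34))
0.09 (np.float64(80.05), np.float64(-1.97)) (np.float64(60.74), np.float64(-0.4))
s0
[ 0.5309  0.1512  0.08   -2.0451] 86.83 q= 1.6400830922314176
0.08 (np.float64(40.55), np.float64(-2.01)) (np.
[... 167 characters left out ...]
loat64(76.82), np.float64(-0.54))
0.083 (np.float64(59.26), np.float64(-2.05)) (np.float64(84.9), np.float64(-0.48))
0.084 (np.float64(63.97), np.float64(-2.03)) (np.float64(92.21), np.float64(-0.5))
0.085 (np.float64(67.43), np.float64(-2.05)) (np.float64(96.15), np.float64(-0.5))
0.086 (np.float64(68.32), np.float64(-2.05)) (np.float64(97.88), np.float64(-0.48))
0.087 (np.float64(67.71), np.float64(-2.01)) (np.float64(96.19), np.float64(-0.5))
0.088 (np.float64(65.21), np.float64(-2.05)) (np.float64(91.55), np.float64(-0.44))
0.089 (np.float64(60.19), np.float64(-2.03)) (np.float64(84.37), np.float64(-0.46))
0.09 (np.float64(54.01), np.float64(-2.03)) (np.float64(75.62), np.float64(-0.46))
```

Request:
send_rows(moves="1 0.008 0 -0.0155 0; 1 0.016 0 -0.031 0; 1 0.016 0 -0.031 0; 1 0.016 0 -0.031 0; 1 0.016 0 -0.031 0; 1 0.016 0 -0.031 0; 1 0.016 0 -0.031 0; 1 0.016 0 -0.031 0; 1 0.016 0 -0.031 0; 1 0.013 0 -0.0266 0")

```text
time: 24.75
tool_pos: [0.49, -0.1723, 0.2353]
ee_rot: [-1.571, 0.001, -0.604]
wrist_force: [0.5, 0.7, -1.2]
width: 0.022
```

Request:
send_rows(moves="1 0 0 0 0; 1 0 0 0 0; 1 0 0 0 0; 1 0 0 0 0; 1 0 0 0 0; 1 0 0.01 0 0; 1 0 0.01 0 0; 1 0 0.01 0 0; 1 0 0 0 0; 1 0 0 0 0")

```text
time: 25.58
tool_pos: [0.4903, -0.1697, 0.2044]
ee_rot: [-1.571, 0.003, -0.603]
wrist_force: [-0.4, -1.5, -0.9]
width: 0.0221
```

```bash
cat > look2.py <<'E'
from tip import *
import sys
o=robot.get_obs();p=np.array(o['tool_pos']);yaw=o['ee_rot'][2]
a=imaging.snapshot('scene');b=imaging.snapshot('top');pickle.dump((a,b),open(sys.argv[1]+'.pkl','wb'))
print(p.round(4),round(yaw,3),np.round(o['wrist_force'],1),'t',o['time'])
draw(a,p,yaw,float(sys.argv[3]),float(sys.argv[2]),0,f'pics/{sys.argv[1]}.png',245,115,40,55)
crop(b,330,150,100,90,6,f'pics/{sys.argv[1]}t.png')
E
python3 look2.py m1 -0.001 .007; python3 plan.py .4912 -.1702 .2
```

```text
[ 0.4903 -0.1697  0.2044] -0.603 [-0.4 -1.5 -0.9] t 25.5833
t 25.68 p [ 0.491  -0.1702  0.206 ] rpy [-1.5707e+00  1.0000e-04 -6.0290e-01] q6 0.16 F [ 0.1 -0.4 -0.3] T [-0.07  0.16  0.02] w 0.0216
tool shift tx 0.0001 ty 0.0060 tz 0.0001  norm 0.0060
```

View pics/m1.png

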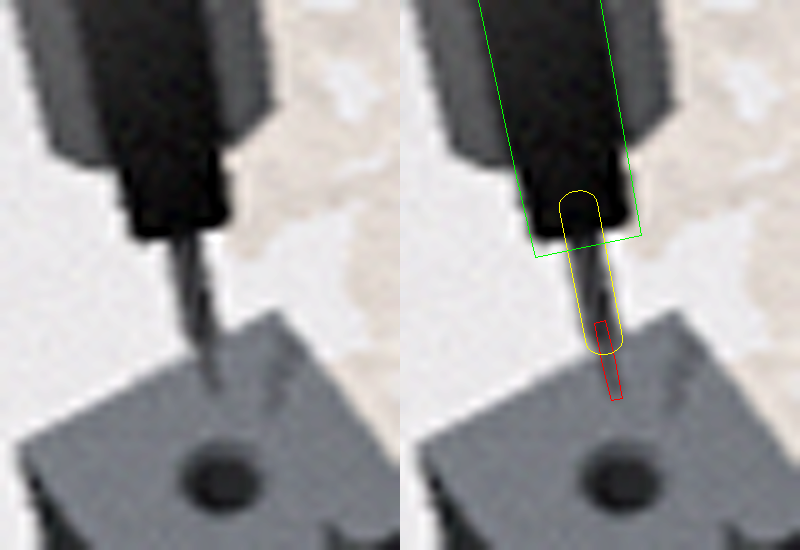

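View pics/m1t.png

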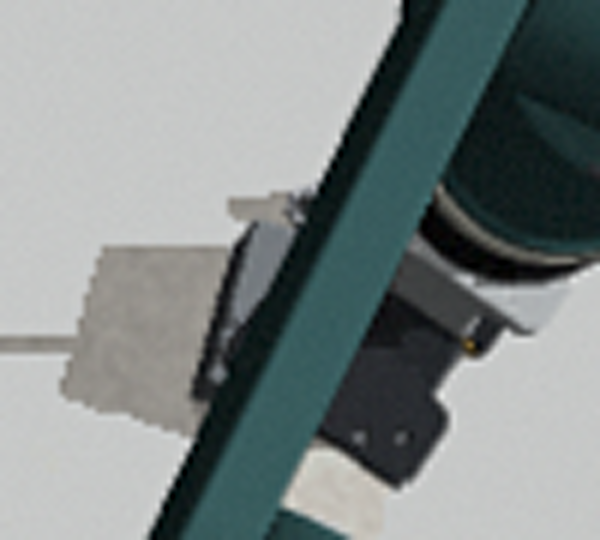

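Run:
```python
from tip import *
a,b=pickle.load(open('m1.pkl','rb'))
f=lambda X:((proj(a,X)-[245,115]+.5)*10-.5).round(0)
p=np.array([.491,-.1702]); 
for nm,xy in (('tcp',p),('model tip dz-1',p-.001*np.array([.567,.824])),('hole',np.array([.4905,-.1712]))):
    print(nm,f([[*xy,.206-.0975-.007],[*xy,.206-.0975-.004],[*xy,.066]]).tolist())
```

```text
tcp [[208.0, 381.0], [206.0, 373.0], [226.0, 475.0]]
model tip dz-1 [[207.0, 377.0], [206.0, 369.0], [225.0, 472.0]]
hole [[206.0, 377.0], [205.0, 369.0], [225.0, 472.0]]
```

Request:
send_rows(moves="1 0.0021 0 -0.0006 0; 1 0 0.006 0 0; 1 0 0.006 0 0; 1 0 0.006 0 0; 1 0 0.006 0 0; 1 0 0.006 0 0; 1 0 0.006 0 0; 1 0 0.006 0 0; 1 0 0 0 0; 1 0 0 0 0")

```text
time: 26.52
tool_pos: [0.4921, -0.1718, 0.1635]
ee_rot: [-1.571, 0.001, -0.603]
wrist_force: [0.7, 0.0, -0.2]
width: 0.022
```

```bash
python3 look2.py m2 -0.001 .009; python3 plan.py .4912 -.1702 .2
```

```text
[ 0.4921 -0.1718  0.1635] -0.603 [ 0.7  0.  -0.2] t 26.5167
t 26.62 p [ 0.4926 -0.172   0.1644] rpy [-1.5706e+00 -6.0000e-04 -6.0300e-01] q6 0.158 F [-0.2 -0.2 -0.8] T [-0.02  0.07 -0.03] w 0.0216
tool shift tx -0.0022 ty -0.0356 tz 0.0007  norm 0.0357
```

View pics/m2.png

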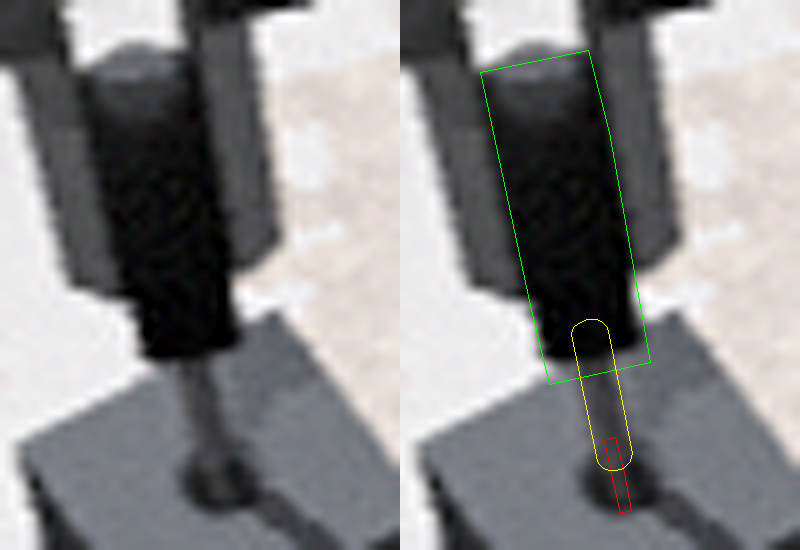

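Request:
send_rows(moves="1 0 0.005 0 0; 1 0 0.006 0 0; 1 0 0.006 0 0; 1 0 0.006 0 0; 1 0 0.006 0 0; 1 0 0.006 0 0; 1 0 0.006 0 0; 1 0 0.004 0 0; 1 0 0 0 0; 1 0 0 0 0")

```text
time: 27.45
tool_pos: [0.4923, -0.1718, 0.1187]
ee_rot: [-1.571, 0.001, -0.603]
wrist_force: [0.9, -0.2, -1.3]
width: 0.0218
```

```bash
python3 look2.py m3 -0.001 .006; python3 plan.py .4912 -.1702 .2
```

```text
[ 0.4923 -0.1718  0.1187] -0.603 [ 0.9 -0.2 -1.3] t 27.45
t 27.55 p [ 0.4927 -0.1721  0.1194] rpy [-1.5706e+00 -7.0000e-04 -6.0300e-01] q6 0.158 F [-0.2  0.9 -0.2] T [-0.12  0.04  0.04] w 0.0218
tool shift tx -0.0023 ty -0.0806 tz 0.0007  norm 0.0806
```

View pics/m3.png

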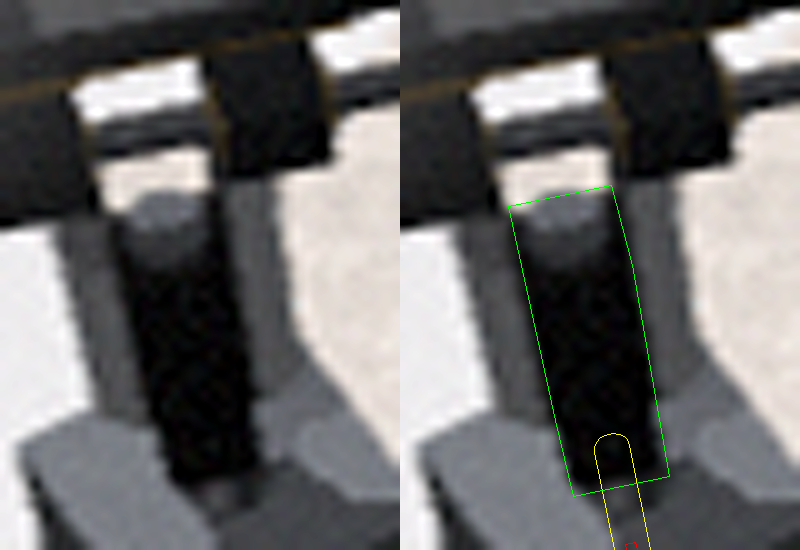

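Request:
send_rows(moves="1 0 0.001 0 0; 1 0 0.001 0 0; 1 0 0.001 0 0; 1 0 0.001 0 0; 1 0 0.001 0 0; 1 0 0.001 0 0; 1 0 0.001 0 0; 1 0 0 0 0; 1 0 0 0 0; 1 0 0 0 0")

```text
time: 28.38
tool_pos: [0.4924, -0.1719, 0.1121]
ee_rot: [-1.571, 0.0, -0.603]
wrist_force: [-0.3, 0.8, 0.6]
width: 0.0218
```

Request:
send_rows(moves="1 0 0.0005 0 0; 1 0 0.0005 0 0; 1 0 0.0005 0 0; 1 0 0.0005 0 0; 1 0 0 0 0; 1 0 0 0 0; 1 0 0 0 0; 1 0 0 0 0; 1 0 0 0 0; 1 0 0 0 0")

```text
time: 29.22
tool_pos: [0.4924, -0.1719, 0.1101]
ee_rot: [-1.571, -0.0, -0.603]
wrist_force: [-0.2, -0.4, -0.9]
width: 0.0219
```

```bash
python3 look2.py m4 -0.001 .006; python3 plan.py .4912 -.1702 .2
```

```text
[ 0.4924 -0.1719  0.1101] -0.603 [-0.2 -0.4 -0.9] t 29.2167
t 29.32 p [ 0.4924 -0.1719  0.1101] rpy [-1.5707 -0.     -0.603 ] q6 0.158 F [-0.3 -0.2 -1.4] T [-0.08  0.02  0.02] w 0.0222
tool shift tx -0.0020 ty -0.0899 tz 0.0007  norm 0.0899
```

View pics/m4.png

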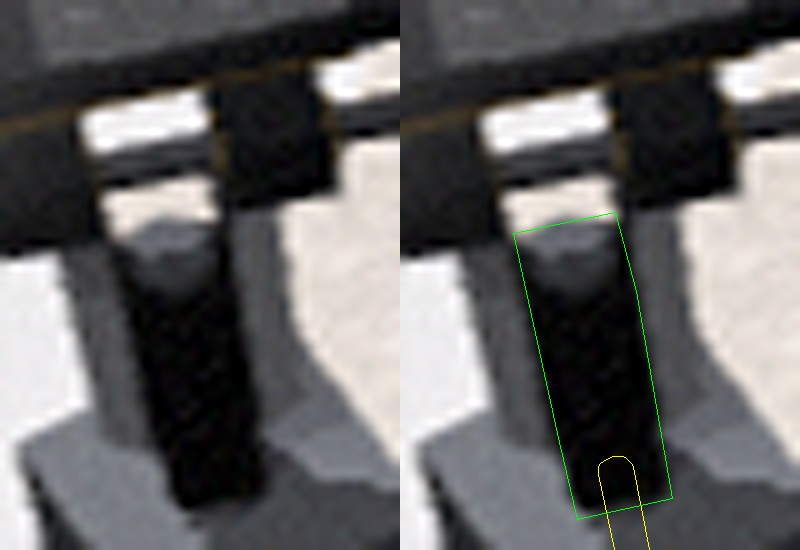

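Request:
send_rows(moves="1 0 0.0005 0 0; 1 0 0.0005 0 0; 1 0 0.0005 0 0; 1 0 0.0005 0 0; 1 0 0.0005 0 0; 1 0 0.0005 0 0; 1 0 0 0 0; 1 0 0 0 0; 1 0 0 0 0; 1 0 0 0 0")

```text
time: 30.15
tool_pos: [0.4924, -0.1719, 0.1087]
ee_rot: [-1.571, -0.001, -0.603]
wrist_force: [-3.2, 1.9, 6.6]
width: 0.0217
```

```bash
python3 plan.py .4912 -.1702 .2
```

```text
t 30.15 p [ 0.4924 -0.1719  0.1087] rpy [-1.5707e+00 -7.0000e-04 -6.0290e-01] q6 0.158 F [-3.2  1.9  6.6] T [ 0.17  0.75 -0.07] w 0.0217
tool shift tx -0.0020 ty -0.0913 tz 0.0007  norm 0.0913
```

Request:
send_rows(moves="1 -0.0005 -0.0005 0 0; 1 -0.0005 0 0 0; 1 0 0 0 0; 1 0 0 0 0; 0.5 0 0 0 0; 0.3 0 0 0 0; 0 0 0 0 0; -0.3 0 0 0 0; -0.6 0 0 0 0; -1 0 0 0 0")

```text
time: 30.98
tool_pos: [0.4914, -0.1713, 0.1072]
ee_rot: [-1.571, 0.001, -0.603]
wrist_force: [-0.0, -0.1, -0.3]
width: 0.0538
```

Request:
send_rows(moves="-1 0 0 0 0; -1 0 0 0 0; -1 0 0 0 0; -1 0 0 0 0; -1 0 0 0 0; -1 0 0 0 0; -1 0 0 0 0; -1 0 0 0 0; -1 0 0 0 0; -1 0 0 0 0")

```text
time: 31.82
tool_pos: [0.4916, -0.1713, 0.1076]
ee_rot: [-1.571, 0.0, -0.603]
wrist_force: [0.4, 0.1, 0.5]
width: 0.0938
```

```bash
python3 look2.py m5 -0.001 .0055; python3 plan.py .4912 -.1702 .2
```

```text
[ 0.4916 -0.1713  0.1076] -0.603 [0.4 0.1 0.5] t 31.8167
t 31.92 p [ 0.4916 -0.1714  0.1076] rpy [-1.5707 -0.     -0.603 ] q6 0.159 F [ 0.3 -0.6 -1.1] T [-0.08  0.1  -0.01] w 0.094
tool shift tx -0.0010 ty -0.0924 tz 0.0007  norm 0.0924
```

View pics/m5.png

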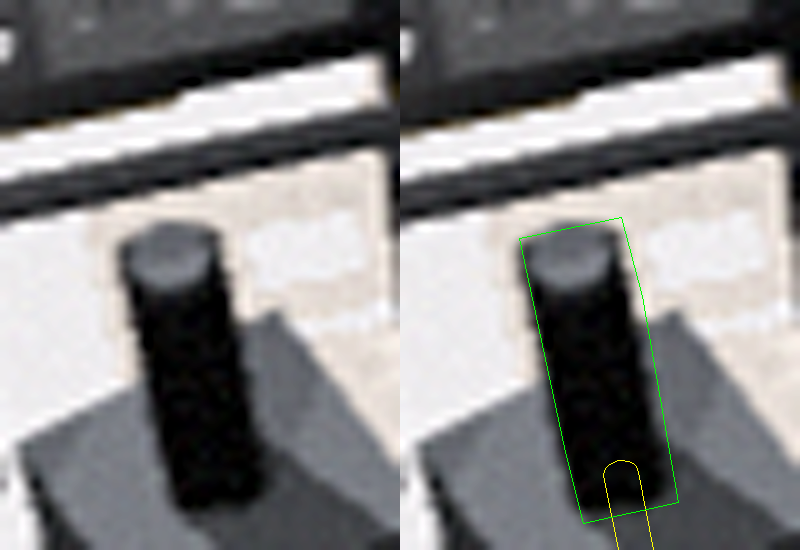

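Request:
send_rows(moves="-1 0 -0.005 0 0; -1 0 -0.01 0 0; -1 0 -0.015 0 0; -1 0 -0.02 0 0; -1 0 -0.02 0 0; -1 0 -0.02 0 0; -1 0 -0.02 0 0; -1 0 -0.015 0 0; -1 0 -0.01 0 0; -1 0 0 0 0")

```text
time: 32.75
tool_pos: [0.4927, -0.1719, 0.2463]
ee_rot: [-1.57, -0.006, -0.603]
wrist_force: [0.6, 0.2, 0.5]
width: 0.0945
```

Request:
send_rows(moves="-1 -0.02 0 -0.01 0; -1 -0.03 0 -0.02 0; -1 -0.03 0 -0.02 0; -1 -0.03 0 -0.02 0; -1 -0.03 0 -0.02 0; -1 -0.02 0 -0.01 0; -1 0 0 0 0; -1 0 0 0 0; -1 0 0 0 0; -1 0 0 0 0")

```text
time: 33.58
tool_pos: [0.3038, -0.163, 0.2421]
ee_rot: [-1.57, 0.001, -0.602]
wrist_force: [0.4, -0.3, -0.2]
width: 0.0941
```

```bash
python3 plan.py
python3 - <<'E'
from h import *
import pickle
a=imaging.snapshot('scene');b=imaging.snapshot('top');pickle.dump((a,b),open('s9.pkl','wb'))
cv2.imwrite('pics/scene9.png',a['image'][:,:,::-1]);cv2.imwrite('pics/top9.png',b['image'][:,:,::-1])
i=np.hstack([cv2.resize(a['image'][125:200,230:310,::-1],None,fx=5,fy=5,interpolation=cv2.INTER_CUBIC),cv2.resize(b['image'][165:240,345:425,::-1],None,fx=5,fy=5,interpolation=cv2.INTER_CUBIC)]);cv2.imwrite('pics/fin.png',i)
E
sed "s/s0.pkl/s9.pkl/" fit.py > fit9.py; python3 fit9.py | grep -E "^(driver|stand)"; sed "s/s0.pkl/s9.pkl/; s/(-.9,.1)/(-2.6,-1.2)/g" latch.py > latch9.py; python3 latch9.py | head -3
```

```text
t 33.58 p [ 0.3038 -0.163   0.2421] rpy [-1.5704e+00  1.0000e-03 -6.0230e-01] q6 -0.055 F [ 0.4 -0.3 -0.2] T [-0.01  0.16 -0.01] w 0.0941
driver ('a', 'b') [ 0.4908 -0.1729 -0.6646] 57.67065003042104
stand ('a', 'b') [ 0.4906 -0.1714 -0.2831] 33.75316067544628
driver ('a',) [ 0.4916 -0.1733 -0.6247] 28.257279265016784
stand ('a',) [ 0.4904 -0.1714 -0.2947] 19.412120877802515
driver ('b',) [ 0.4909 -0.1722 -0.7638] 32.1809880890713
stand ('b',) [ 0.4911 -0.1716 -0.2743] 14.766314819544206
(0, 1) [ 0.5337  0.1524  0.087  -1.9041] 276.37
(0,) [ 0.5336  0.1519  0.0865 -1.9136] 136.02
(1,) [ 0.5338  0.1528  0.0862 -1.8903] 144.27
```

View pics/fin.png

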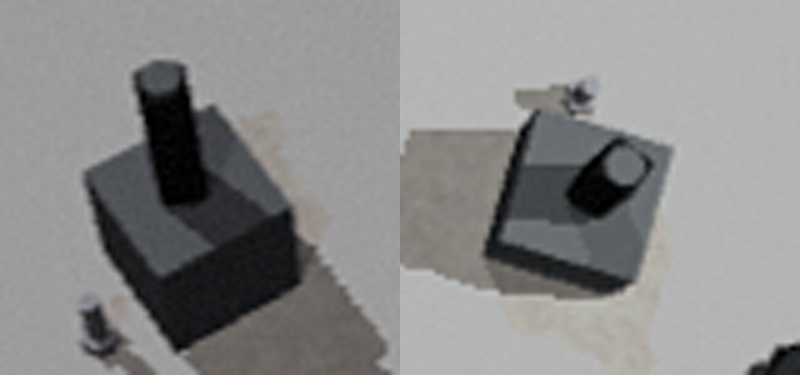

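View pics/scene9.png

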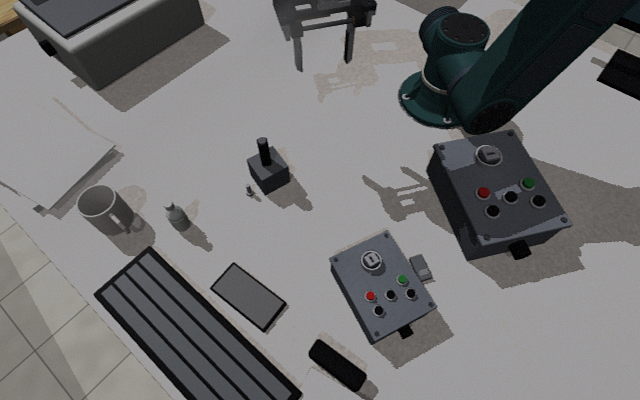

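View pics/top9.png

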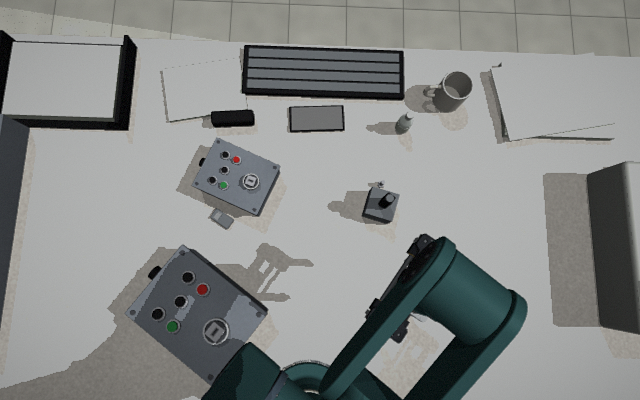

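```bash
cat > f2.py <<'E'
src=open('fit9.py').read().split('from scipy.optimize import differential_evolution')[0].replace("print(","(lambda *k,**z:None)(")
exec(src)
from scipy.optimize import differential_evolution
def tp(p):
    X=prism(0,0,p[2],.011,.011,0,.075); X=X+np.c_[X[:,2]*p[4],X[:,2]*p[5],0*X[:,2]]
    return X+np.array([p[0],p[1],.066+p[3]])
r=differential_evolution(lambda p:-score(tp(p),('a','b')),[(.48,.50),(-.185,-.16),(-.9,-.4),(-.003,.015),(-.15,.15),(-.15,.15)],seed=1,maxiter=80,tol=1e-7)
print(r.x.round(4),-r.fun)
E
python3 f2.py; sed -i 's/fit9/fit/' f2.py; python3 f2.py
```

```text
[ 0.4906 -0.1738 -0.673  -0.0026  0.0107  0.0249] 60.04408480384407
[ 0.4905 -0.1717 -0.6794 -0.0024  0.0092  0.0273] 63.147959607627214
```

```bash
python3 -c "
from bench import order
print(order.close_job())"
```

```text
the job is handed in; nothing more can be done
None
```

The latch is turned to its stop and locked, and the screwdriver is back in its stand. I handed the job in at about 34 s of the 67 s allowed; the hand-in gives no verdict.

**What I did:** I took the screwdriver out of its stand and seated the blade in the latch slot of the small 136 x 176 mm box. A sideways force check showed the blade was captured in the slot. I pressed with about 13–16 N and turned clockwise until the torque rose to 0.13 N m, which I took as the stop. Then I let the latch spring up, put the screwdriver back and released it.

**Last checks:**
- **Latch:** the fit from both cameras puts it at about 1.50 rad. Its head top is at 87 mm, the same height as before I started, so it has sprung up.
- **Screwdriver:** it stands about 2 mm from the hole's axis. Its fitted height and tilt match its starting pose.
- **Other things:** the bystanders look unmoved by eye in both pictures; I did not measure them. The gripper is open and about 0.19 m away from the screwdriver.

**What disagreed:**
- The fingers were still closing when I began to lift, so I gripped the handle about 5 mm too high. The tip also sat 1–2 mm to one side.
- Single-camera estimates of the tip's height differed by several mm, so I relied on contact force to seat the blade.
- Before re-centring I once turned the tool 12° while it was pressed in only lightly. The forces stayed at or below about 6 N.

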